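# Pull the swollen capacitors out of a drive's capacitor bank

### The arm

A 6-joint arm with a two-finger parallel gripper is mounted at the origin on the work surface. World frame = base frame: x ahead of the robot, y to its left, z up, the work surface at z = 0. Lengths are in m, angles in rad, forces in N, time in s.
With the tool pointing down it reaches from about 0.25 to 0.725 m from the base axis. Payload 4 kg.
Tool frame: the origin (TCP) lies on the centre line of the jaws, within the pads' length; the fingertips stand 14 mm ahead of it and the grasp point (between the pads) lies 5 mm behind it; z points along the fingers, x is the direction in which the jaws open and shut, and the axes are right-handed (so a half turn about z gives the same grasp; the last joint's range is limited). The gripper opens to 85 mm and grips with 20 to 120 N. Pads are 22 mm wide; open, the fingers measure 114 mm over their backs; the gripper's body (76 mm by 85 mm) begins 54 mm behind the grasp point. The pads swing forward as they close: fully open they stand 13 mm farther back than shut.
Start: joints at [1.191, 0.241, 0.005, 1.335, 0, 1.571], TCP at [0.185, 0.464, 0.245] pointing down, gripper open.
Joint ranges: [-2.72, 2.72], [-1.05, 1.87], [-1.09, 1.28], [-1.99, 2.15], [-1.42, 1.44], [-3.14, 3.14]. Speed limits (rad/s): [2.79, 2.79, 3.14, 3.14, 3.14, 3.14].

### API

Orientations are given as a unit quaternion [x, y, z, w].
In Python, from workcell import bot gives the robot as it stands.
- The arm moves only by the tool play_rows, never from a script. Its argument "motion" is a list of rows, each an object with "fingers": the closure, from -1 (fully open) to 1 (shut), so that 0 is half open; "translation": the shift along the tool's x, y, z in cm, a list of three; "roll": the turn about the tool's z in degrees. A call has 1 to 20 rows; each row is the pose to reach, as a shift and turn from the pose commanded when the call began, along the tool's axes at that moment; what a row does not reach only later rows make up. A row lasts 1/12 s, in which the tool goes at most 41.7 mm and 7.16 degrees, less where a joint would pass 70% of its speed; a pose out of reach is approached as far as the arm can. A call with a gripper value outside its range is refused whole. The fingers move at their own pace and stop on an object; the grip force is fixed at half the most. Time passes only in rows, so rows that repeat a pose let the fingers close. It gives the time, the measured TCP pose, the force and the opening at its end, in the units of the state.
- bot.get_obs(): the state, without advancing time (a new reading comes with each control period).
- bot.camera(name): name is "scene" or "top" or "wrist"; returns a dict with "pixels" (480x640x3 uint8, red, green, blue), "intrinsics" (3x3 intrinsics, pixels), "world_to_cam" (4x4, takes a point from world to camera coordinates). Camera axes: x right, y down, z forward; pixel columns grow to the right and rows downward; lengths in m; the calibration is good to about 2 mm. The wrist camera is an equidistant fisheye: a pixel r from the principal point sees the ray r / f radians off the axis. A picture is of the moment at which its call begins. There is no depth.
- bot.job_done(): hands the job in, once; it reports no verdict.
The state is a dict: "clock": time; "joint_pos": joint angles; "joint_vel": joint speeds; "tau": joint torques, N m; "eef_pos": TCP position; "tool_rot": TCP orientation; "ft_force": force on the tool from outside, world axes, zero at the start; "ft_torque": the same for the moment, N m; "grip_width": finger opening in m.
Only numpy, scipy, OpenCV 4.12 (cv2) and the standard library are available. Lean on these libraries where they do the work, as an engineer would, in place of code of your own. Each camera call takes 0.05 s, during which the arm holds its last target. There are 200 camera calls.

### The job

Swing the bench magnifier out of the way, well clear of the capacitor bank. Then take every capacitor with a swollen, domed top out of its clamp and put it in the scrap tray, leaving the sound flat-topped one seated; they are stuck fast, so work each one loose by twisting it back and forth while you draw it up, because a straight pull just lifts the whole bank, and the bank must stay down on the bench. Finally bring the magnifier back so that its lens is over the middle of the bank for the inspection, and leave it there.

Things in the scene. Friction and masses are not known exactly. Their poses are not given: they have to be found in the camera images.
- bank (a joint): How far the whole capacitor bank is lifted straight up off the bench, in m; 0 = standing on it. Locating pins keep it from sliding or turning; only its weight (2.1 kg, plus 0.18 kg for each capacitor in it) keeps it down, and it drops back when let go. Never lift it by 15 mm or more
- bank_mid (a point): Middle of the row of five clamps, on the bank's base plate, 8 mm above the bench. y runs along the row, x across it (away from the robot), z up. Clamps at y = -136, -68, 0, 68, 136 mm. Plate: x -45 to 105 mm, y -175 to 175 mm. A heat sink, its top 42 mm above the bench, lies at x 60 to 100 mm, a flange 20 mm high at x = -39 mm
- clamp2 (a point): The middle clamp, at the same point. All five alike: a steel ring of 60 mm outer diameter, its top 48 mm above the bench, with two sprung rubber jaws inside, on the -x and +x sides, whose screws stand out to 41 mm from the axis. The jaws grip the lowest 38 mm of a can
- failed0: A failed capacitor: dark can, 46 mm diameter, 100 mm tall, 0.18 kg, its aluminium top swollen into a dome 10 mm higher. Origin: centre of its underside, on the base plate; z along the can, up; yaw has no meaning. Free once raised 40 mm. A straight pull needs 35 to 50 N, so the bank comes up with it; while it turns in the clamp (1 N m) it comes up easily. May be absent
- failed1: As failed0. Stroke that works: turn it to and fro about its axis by 0.4 rad either way and raise it about 5 mm in each stroke, rising only while it turns
- failed2: As failed0. The upper 60 mm of the can stand free above the clamp ring, to be gripped firmly there
- failed3: As failed0
- failed0_mid (a point): Point on the axis of failed0, half way up its can (50 mm above its underside)
- failed1_mid (a point): Point on the axis of failed1, half way up its can (50 mm above its underside)
- failed2_mid (a point): Point on the axis of failed2, half way up its can (50 mm above its underside)
- failed3_mid (a point): Point on the axis of failed3, half way up its can (50 mm above its underside)
- sound: The sound capacitor, which stays in its clamp: the same dark can (46 mm diameter, 100 mm tall) held in the same way, but its aluminium top is flat. Origin: centre of its underside; z up
- sound_mid (a point): Point on the sound capacitor's axis, 50 mm above its underside
- lens (a point): Centre of the underside of the magnifier's round lens head (128 mm outer diameter, 26 mm thick), 187 mm above the bench. Its x axis points level along the white boom (22 mm wide, top at 210 mm) to the fixed upright pivot, 300 mm away; z up. The arm swings level and is stiff (0.5 N m): it stays where it is left. From over the bank it swings 1.2 rad clockwise from above, to the left
- magnifier_handle (a point): Grip point of the magnifier's handle: an upright round black post of 18 mm diameter at the outer end of the lens head, 374 mm from the pivot axis, in line with pivot and lens. This point is 242 mm above the bench, the post runs from 207 to 266 mm. Take it from above; it can turn between the fingers
- tray: Scrap tray: open black plastic tray, 260 mm (its x) by 160 mm (its y) by 38 mm high, walls and floor 4 mm, 0.9 kg, loose on the bench, empty at first. Origin: centre of its underside. Capacitors can stand in it in a row along its x, 60 mm apart; standing or lying in it is equally good
- multimeter: Red multimeter leaning back on its stand, about 90 mm wide and 180 mm high, at the left front of the bench; not part of the job: do not knock it over. Origin: on the bench beneath it
- flux_bottle: White plastic bottle, 52 mm diameter, 120 mm high, standing behind the bank; not part of the job: do not knock it over. Origin: centre of its underside

How it is judged:
By the outcome, as a careful person would: the job done as asked, in the order asked, and still so for the second after the job is handed in, with the robot touching nothing.
Of failed0, failed1, failed2, failed3 only 2 to 3 are there at a start; the rules pass over those that are not, and their reading is None.
At some moment in a run one of tray may be knocked a few centimetres aside while the robot is not near it.
Once in a run the grip may slacken for a moment while it holds something.
It also fails if it takes over 210 s, if anything falls off the work surface, if the arm or the gripper's body presses on something with over 40 N, if the wrist force passes 120 N, or if a joint passes its speed limit or range.

## Working session

There is one attempt and no reset: what is moved stays moved. The work goes in short steps, Python scripts to look and compute and a tool call to move; the robot and the scene stay as the last step left them, time stands still between calls to the robot, and variables do not carry over. Pictures are saved under pics/ and viewed, about 12 in all and at most 16, crops included, and the job is handed in when it is done.

Besides the shell and the picture viewer there is one more tool, called after ">>>" as a command line: name --argument value ..., lists and objects as JSON in quotes. play_rows: Moves the arm, as the interface text tells. Its arguments: {"type":"object","properties":{"motion":{"type":"array","items":{"type":"object","properties":{"fingers":{"type":"number"},"translation":{"type":"array","items":{"type":"number"}},"roll":{"type":"number"}}}}},"required":["motion"]}

```bash
ls; mkdir -p pics
cat > h.py <<'E'
import numpy as np, cv2
from workcell import bot
def snap(n,f):
    c=bot.camera(n); cv2.imwrite('pics/'+f,cv2.cvtColor(c['pixels'],cv2.COLOR_RGB2BGR)); np.savez('pics/'+f+'.npz',K=c['intrinsics'],T=c['world_to_cam']); return c
def unproj(f,u,v,z):
    d=np.load('pics/'+f+'.npz');K,T=d['K'],d['T']
    R=T[:3,:3];o=-R.T@T[:3,3];r=R.T@np.linalg.inv(K)@[u,v,1]
    return o+r*(z-o[2])/r[2]
def proj(f,p):
    d=np.load('pics/'+f+'.npz');K,T=d['K'],d['T']
    q=K@(T[:3,:3]@p+T[:3,3]);return q[:2]/q[2]
E
python3 - <<'E'
from h import *
snap('top','t0.png');snap('scene','s0.png')
o=bot.get_obs();print(o)
for f in('t0.png','s0.png'):
    d=np.load('pics/'+f+'.npz');print(d['K'],d['T'])
E
```

```text
pics
{'clock': 0.1, 'joint_pos': array([1.19103264e+00, 2.41338497e-01, 3.84845157e-03, 1.33521522e+00,
       3.12897492e-05, 1.57079856e+00]), 'joint_vel': array([ 9.95504159e-04,  6.19918014e-04,  3.12601697e-03, -2.40771076e-04,
        1.80165052e-03, -3.89850612e-05]), 'tau': array([-9.60608668e-04, -3.73137832e+01,  2.53010774e+01,  1.08564427e-02,
       -3.72817408e-05,  1.59913213e-06]), 'eef_pos': array([0.18513808, 0.46386838, 0.24449753]), 'tool_rot': array([ 8.27859245e-01,  5.60935076e-01, -7.98939524e-04,  5.22444475e-04]), 'ft_force': array([ 0.55241876, -0.02816517,  0.27458929]), 'ft_torque': array([ 0.03263738, -0.0318575 ,  0.00870088]), 'grip_width': 0.08543511461924512}
[[467.0724228    0.         321.5419857 ]
 [  0.         467.0724228  236.80062261]
 [  0.           0.           1.        ]] [[-0.00601648 -0.9999766   0.00325582 -0.05155418]
 [-0.99054458  0.00551341 -0.13708039  0.5841399 ]
 [ 0.13705923 -0.00404978 -0.99055458  1.04741057]
 [ 0.          0.          0.          1.        ]]
[[455.7808831    0.         317.19747471]
 [  0.         455.7808831  242.7460849 ]
 [  0.           0.           1.        ]] [[-0.71549964  0.69861002 -0.00207237  0.42326198]
 [ 0.40703749  0.41446348 -0.81396591 -0.08424264]
 [-0.56778582 -0.58323586 -0.58090894  1.23577928]
 [ 0.          0.          0.          1.        ]]
```

View pics/t0.png

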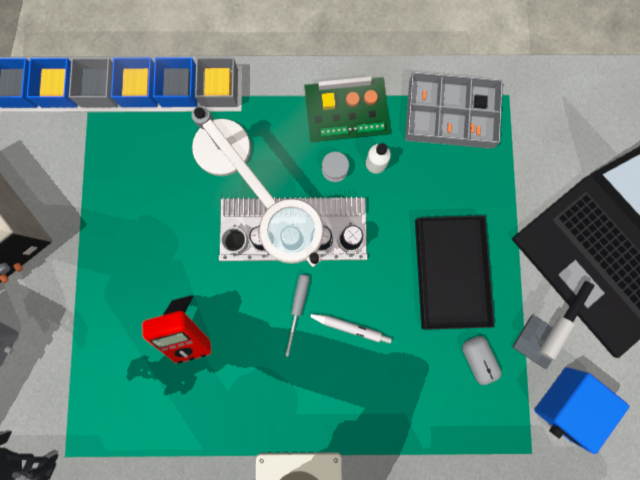

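View pics/s0.png

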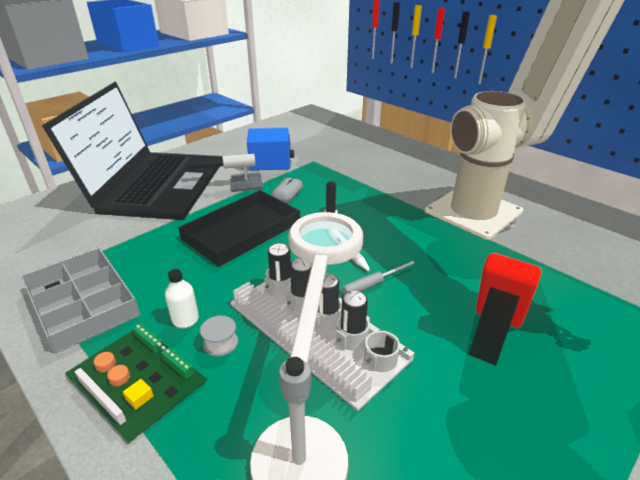

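Run:
```python
from h import *
f='t0.png'
P=lambda n,u,v,z:print(n,unproj(f,u,v,z).round(4))
P('handle',314,258,.266);P('lens',291,231,.21);P('pivot',200,115,.22)
for n,u,v in(('pl FL',219,261),('pl FR',368,260),('pl BL',221,198),('pl BR',367,198)):P(n,u,v,.01)
P('clamp4',235,240,.048);P('can0 top',351,236,.11)
for u,v in((417,218),(486,215),(494,326),(424,328)):P('tray',u,v,.038)
P('bottle',378,152,.12);P('mm',180,335,.1)
for u,v in((279,250),(304,270),(328,283),(354,298)): print('scene can',unproj('s0.png',u,v,.112).round(3))
print(unproj('s0.png',382,344,.048))
print(proj(f,np.array([.185,.464,.245])),proj('s0.png',np.array([.185,.464,.245])))
```

```text
handle [ 0.5135 -0.04    0.266 ]
lens [0.5722 0.0057 0.21  ]
pivot [0.8076 0.1888 0.22  ]
pl FL [0.5313 0.1889 0.01  ]
pl FR [ 0.5317 -0.1652  0.01  ]
pl BL [0.6842 0.1877 0.01  ]
pl BR [ 0.6823 -0.1658  0.01  ]
clamp4 [0.5764 0.1449 0.048 ]
can0 top [ 0.5756 -0.1189  0.11  ]
tray [ 0.6275 -0.2794  0.038 ]
tray [ 0.6338 -0.442   0.038 ]
tray [ 0.377  -0.4463  0.038 ]
tray [ 0.3735 -0.2867  0.038 ]
bottle [ 0.7616 -0.1807  0.12  ]
mm [0.3656 0.2488 0.1   ]
scene can [ 0.584 -0.116  0.112]
scene can [ 0.592 -0.035  0.112]
scene can [0.586 0.023 0.112]
scene can [0.583 0.083 0.112]
[0.58117559 0.15033157 0.048     ]
[ 30.61839285 445.3883247 ] [707.41546294 232.55393213]
```

>>> play_rows --motion '[{"fingers": -1,"translation": [0,0,-4],"roll": 0},{"fingers": -1,"translation": [0,0,-7.5],"roll": 0},{"fingers": -1,"translation": [-34.6,49.2,-7.5],"roll": -26},{"fingers": -1,"translation": [-34.6,49.2,-7.5],"roll": -26},{"fingers": -1,"translation": [-34.6,49.2,-7.5],"roll": -26},{"fingers": -1,"translation": [-34.6,49.2,-7.5],"roll": -26},{"fingers": -1,"translation": [-34.6,49.2,-7.5],"roll": -26},{"fingers": -1,"translation": [-34.6,49.2,-7.5],"roll": -26},{"fingers": -1,"translation": [-34.6,49.2,-7.5],"roll": -26},{"fingers": -1,"translation": [-34.6,49.2,-7.5],"roll": -26},{"fingers": -1,"translation": [-34.6,49.2,-7.5],"roll": -26},{"fingers": -1,"translation": [-34.6,49.2,-7.5],"roll": -26},{"fingers": -1,"translation": [-34.6,49.2,-7.5],"roll": -26},{"fingers": -1,"translation": [-34.6,49.2,-7.5],"roll": -26},{"fingers": -1,"translation": [-34.6,49.2,-7.5],"roll": -26},{"fingers": -1,"translation": [-34.6,49.2,-7.5],"roll": -26},{"fingers": -1,"translation": [-34.6,49.2,-7.5],"roll": -26},{"fingers": -1,"translation": [-34.6,49.2,-7.5],"roll": -26},{"fingers": -1,"translation": [-34.6,49.2,-7.5],"roll": -26},{"fingers": -1,"translation": [-34.6,49.2,-7.5],"roll": -26}]'

```text
clock: 1.77
eef_pos: [0.5135, -0.0393, 0.3197]
tool_rot: [0.681, 0.733, -0.0, -0.001]
ft_force: [0.0, -0.6, -0.1]
grip_width: 0.0857
```

```bash
cat >> h.py <<'E'
from scipy.spatial.transform import Rotation as Ro
def shift(goal,yaw=None):
    o=bot.get_obs();R=Ro.from_quat(o['tool_rot']).as_matrix();y=np.degrees(np.arctan2(R[1,0],R[0,0]))
    print('t %.1f tcp'%o['clock'],o['eef_pos'].round(4),'yaw %.1f'%y,'F',o['ft_force'].round(1),'w %.4f'%o['grip_width'],'q',o['joint_pos'].round(2))
    if goal is not None: print('shift cm',(R.T@(np.array(goal)-o['eef_pos'])*100).round(2),'roll',None if yaw is None else round(y-yaw,1))
def wproj(f,p):
    d=np.load('pics/'+f+'.npz');K,T=d['K'],d['T'];c=T[:3,:3]@p+T[:3,3]
    th=np.arctan2(np.hypot(c[0],c[1]),c[2]);u=c[:2]/np.hypot(c[0],c[1])*th
    return u*K[0,0]+K[:2,2]
def wunproj(f,u,v,z):
    d=np.load('pics/'+f+'.npz');K,T=d['K'],d['T'];a=(np.array([u,v])-K[:2,2])/K[0,0];th=np.hypot(*a)
    r=T[:3,:3].T@np.r_[a/th*np.sin(th),np.cos(th)];o=-T[:3,:3].T@T[:3,3]
    return o+r*(z-o[2])/r[2]
E
python3 - <<'E'
from h import *
snap('wrist','w0.png');shift((.5135,-.04,.237),94)
print(wproj('w0.png',np.array([.5135,-.04,.266])))
E
```

```text
t 1.8 tcp [ 0.5134 -0.0387  0.32  ] yaw 94.3 F [ 0.1  0.4 -1. ] w 0.0855 q [-0.08  0.25  0.21  1.53  0.   -0.15]
shift cm [-0.14  0.01  8.3 ] roll 0.3
[313.41894686 277.38864117]
```

View pics/w0.png

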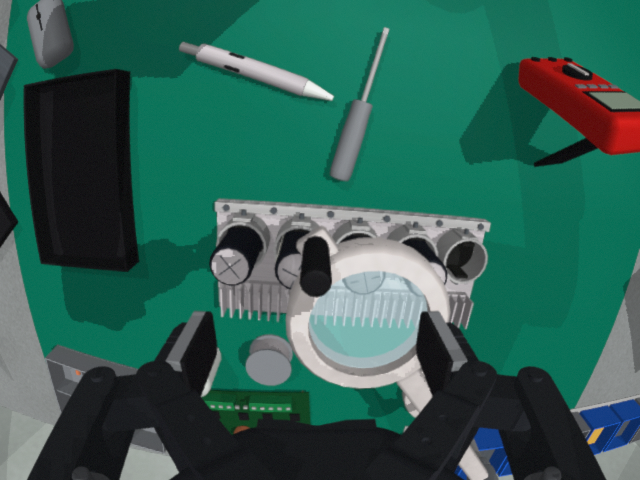

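>>> play_rows --motion '[{"fingers": -1,"translation": [-0.1,0.1,3],"roll": 0},{"fingers": -1,"translation": [-0.1,0.2,6],"roll": 0},{"fingers": -1,"translation": [-0.1,0.3,8.3],"roll": 0},{"fingers": -1,"translation": [-0.1,0.3,8.3],"roll": 0},{"fingers": 1,"translation": [-0.1,0.3,8.3],"roll": 0},{"fingers": 1,"translation": [-0.1,0.3,8.3],"roll": 0},{"fingers": 1,"translation": [-0.1,0.3,8.3],"roll": 0},{"fingers": 1,"translation": [-0.1,0.3,8.3],"roll": 0},{"fingers": 1,"translation": [-0.1,0.3,8.3],"roll": 0},{"fingers": 1,"translation": [-0.1,0.3,8.3],"roll": 0},{"fingers": 1,"translation": [-0.1,0.3,8.3],"roll": 0},{"fingers": 1,"translation": [-0.1,0.3,8.3],"roll": 0}]'

```text
clock: 2.82
eef_pos: [0.5179, -0.04, 0.2386]
tool_rot: [0.68, 0.733, 0.001, 0.001]
ft_force: [-0.3, 1.1, 4.9]
grip_width: 0.0165
```

Run:
```python
from h import *
shift(None)
o=bot.get_obs();h=o['eef_pos'][:2];R=Ro.from_quat(o['tool_rot']).as_matrix()
p=np.array([.8076,.1888]);p=h+(p-h)/np.linalg.norm(p-h)*.374;print('pivot',p)
for k in range(1,13):
    a=-k*1.1/12;c,s=np.cos(a),np.sin(a);g=p+np.array([[c,-s],[s,c]])@(h-p)
    print(k,g.round(3),(R.T@np.r_[g-h,0]*100).round(1))
```

```text
t 2.8 tcp [ 0.5179 -0.04    0.2386] yaw 94.2 F [-0.3  1.1  4.9] w 0.0165 q [-0.08  0.28  0.04  1.33  0.   -0.15]
pivot [0.8113919  0.19179443]
1 [ 0.498 -0.012] [ 2.9 -1.8 -0. ]
2 [0.481 0.017] [ 6.  -3.3 -0. ]
3 [0.466 0.048] [ 9.2 -4.5 -0. ]
4 [0.454 0.081] [12.5 -5.4 -0. ]
5 [0.446 0.114] [15.9 -6.1 -0. ]
6 [0.44  0.148] [19.3 -6.4 -0. ]
7 [0.438 0.182] [22.7 -6.4 -0. ]
8 [0.438 0.216] [26.1 -6.1 -0. ]
9 [0.442 0.25 ] [29.5 -5.4 -0. ]
10 [0.449 0.284] [32.8 -4.5 -0. ]
11 [0.459 0.316] [36.  -3.3 -0. ]
12 [0.472 0.348] [39.1 -1.7  0. ]
```

>>> play_rows --motion '[{"fingers": 1,"translation": [1.4,-0.9,0],"roll": 0},{"fingers": 1,"translation": [2.9,-1.8,0],"roll": 0},{"fingers": 1,"translation": [4.4,-2.6,0],"roll": 0},{"fingers": 1,"translation": [6.0,-3.3,0],"roll": 0},{"fingers": 1,"translation": [7.6,-3.9,0],"roll": 0},{"fingers": 1,"translation": [9.2,-4.5,0],"roll": 0},{"fingers": 1,"translation": [9.2,-4.5,0],"roll": 0}]'

```text
clock: 3.4
eef_pos: [0.464, 0.0494, 0.2385]
tool_rot: [0.68, 0.733, -0.0, 0.0]
ft_force: [-4.1, -1.3, 7.3]
grip_width: 0.0165
```

```bash
cat > sw.py <<'E'
from h import *
import sys
p=np.array([.8114,.1918]);a1=float(sys.argv[1]);n=int(sys.argv[2])
shift(None)
o=bot.get_obs();h=o['eef_pos'][:2];R=Ro.from_quat(o['tool_rot']).as_matrix()
d=h-p;print('r',np.hypot(*d),'ang',np.degrees(np.arctan2(d[1],d[0]))%360)
a0=np.degrees(np.arctan2(d[1],d[0]))%360
for k in range(1,n+1):
    a=np.radians(a0+(a1-a0)*k/n);g=p+.374*np.array([np.cos(a),np.sin(a)]);print((R.T@np.r_[g-h,0]*100).round(1)[:2])
E
python3 sw.py 153 12
```

```text
t 3.4 tcp [0.464  0.0494 0.2385] yaw 94.3 F [-4.1 -1.3  7.3] w 0.0165 q [ 0.11  0.18 -0.09  1.3  -0.    0.03]
r 0.37547172510725596 ang 202.2938942088964
[ 2.6 -0.6]
[ 5.2 -1.1]
[ 7.9 -1.5]
[10.6 -1.7]
[13.3 -1.7]
[15.9 -1.4]
[18.6 -1. ]
[21.2 -0.4]
[23.8  0.3]
[26.3  1.3]
[28.7  2.4]
[31.   3.7]
```

Forces small; continue.

>>> play_rows --motion '[{"fingers": 1,"translation": [1.3,-0.3,0],"roll": 0},{"fingers": 1,"translation": [2.6,-0.6,0],"roll": 0},{"fingers": 1,"translation": [5.2,-1.1,0],"roll": 0},{"fingers": 1,"translation": [7.9,-1.5,0],"roll": 0},{"fingers": 1,"translation": [10.6,-1.7,0],"roll": 0},{"fingers": 1,"translation": [13.3,-1.7,0],"roll": 0},{"fingers": 1,"translation": [15.9,-1.4,0],"roll": 0},{"fingers": 1,"translation": [15.9,-1.4,0],"roll": 0}]'

```text
clock: 4.07
eef_pos: [0.4397, 0.2094, 0.2384]
tool_rot: [0.68, 0.734, 0.001, -0.0]
ft_force: [-2.1, -0.7, 6.8]
grip_width: 0.0167
```

```bash
python3 sw.py 153 6
```

```text
t 4.1 tcp [0.4397 0.2094 0.2384] yaw 94.4 F [-2.1 -0.7  6.8] w 0.0167 q [ 0.44  0.22 -0.04  1.31  0.    0.37]
r 0.37209355295631547 ang 177.28419460911104
[2.6 0.2]
[5.2 0.8]
[7.7 1.6]
[10.2  2.6]
[12.6  3.7]
[14.9  5. ]
```

>>> play_rows --motion '[{"fingers": 1,"translation": [1.3,0.1,0],"roll": 0},{"fingers": 1,"translation": [2.6,0.2,0],"roll": 0},{"fingers": 1,"translation": [5.2,0.8,0],"roll": 0},{"fingers": 1,"translation": [7.7,1.6,0],"roll": 0},{"fingers": 1,"translation": [10.2,2.6,0],"roll": 0},{"fingers": 1,"translation": [12.6,3.7,0],"roll": 0},{"fingers": 1,"translation": [14.9,5.0,0],"roll": 0},{"fingers": 1,"translation": [14.9,5.0,0],"roll": 0},{"fingers": 1,"translation": [14.9,5.0,0],"roll": 0},{"fingers": -1,"translation": [14.9,5.0,0],"roll": 0},{"fingers": -1,"translation": [14.9,5.0,0],"roll": 0},{"fingers": -1,"translation": [14.9,5.0,0],"roll": 0},{"fingers": -1,"translation": [14.9,5.0,0],"roll": 0},{"fingers": -1,"translation": [14.9,5.0,0],"roll": 0},{"fingers": -1,"translation": [14.9,5.0,0],"roll": 0},{"fingers": -1,"translation": [14.9,5.0,-3],"roll": 0},{"fingers": -1,"translation": [14.9,5.0,-6],"roll": 0},{"fingers": -1,"translation": [14.9,5.0,-8],"roll": 0}]'

```text
clock: 5.57
eef_pos: [0.4788, 0.358, 0.3197]
tool_rot: [0.681, 0.733, 0.001, 0.0]
ft_force: [0.7, 0.4, -0.1]
grip_width: 0.0855
```

Run:
```python
from h import *
snap('top','t1.png');snap('scene','s1.png')
a=cv2.imread('pics/t1.png')[80:380,180:520];cv2.imwrite('pics/t1c.png',cv2.resize(a,None,fx=2,fy=2))
a=cv2.imread('pics/s1.png')[200:420,200:440];cv2.imwrite('pics/s1c.png',cv2.resize(a,None,fx=2.5,fy=2.5,interpolation=cv2.INTER_CUBIC))
shift((.47,.0115,.3),0)
```

```text
t 5.7 tcp [0.48   0.3589 0.3221] yaw 94.2 F [ 0.4  0.3 -0.9] w 0.0852 q [ 0.64  0.43  0.47  1.6  -0.    0.57]
shift cm [-34.58  -3.57   2.02] roll 94.2
```

View pics/t1c.png

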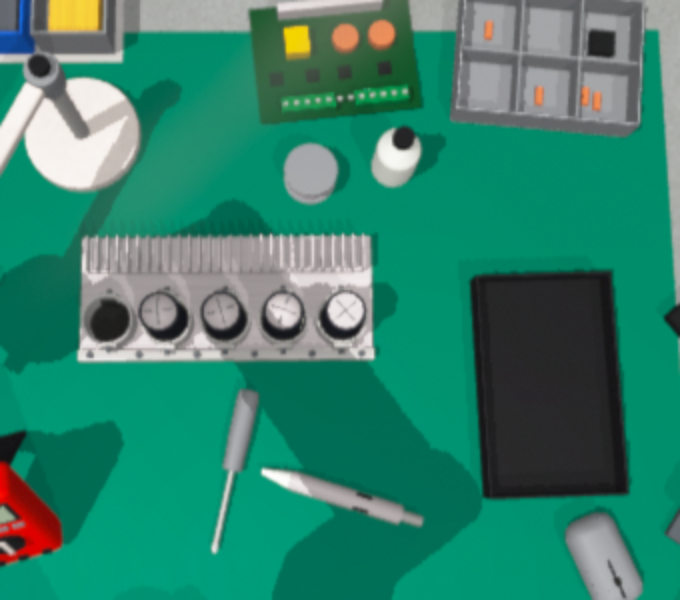

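View pics/s1c.png

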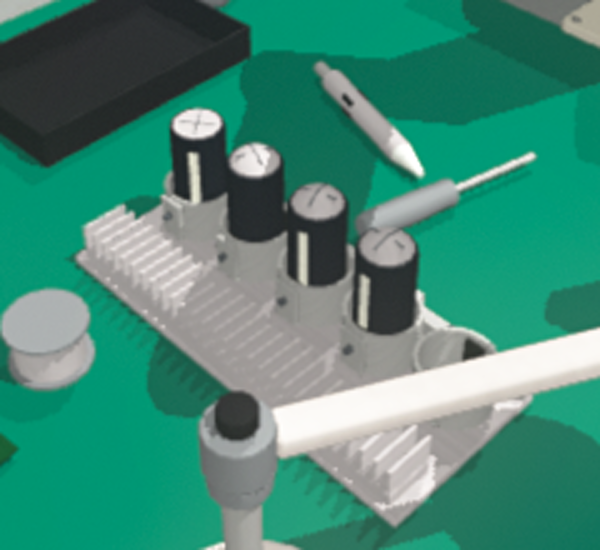

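Run:
```python
from h import *
for u,v in((162,313),(223,314),(283,312),(344,310)):print(unproj('t1.png',u/2+180,v/2+80,.112).round(4))
for u,v in((78,360),(374,358),(82,235),(372,234)):print(unproj('t1.png',u/2+180,v/2+80,.012).round(4))
for u,v in((472,277),(612,270),(627,492),(485,496)):print('tray',unproj('t1.png',u/2+180,v/2+80,.038).round(4))
shift((.5765,.0795,.2),0)
```

```text
[0.5753 0.0769 0.112 ]
[0.5738 0.0106 0.112 ]
[ 0.5757 -0.0546  0.112 ]
[ 0.5775 -0.1209  0.112 ]
[0.5336 0.1885 0.012 ]
[ 0.5339 -0.1627  0.012 ]
[0.685  0.1873 0.012 ]
[ 0.6844 -0.1632  0.012 ]
tray [ 0.6263 -0.277   0.038 ]
tray [ 0.6338 -0.442   0.038 ]
tray [ 0.377  -0.4452  0.038 ]
tray [ 0.3735 -0.2833  0.038 ]
t 5.7 tcp [0.48   0.3589 0.3221] yaw 94.2 F [ 0.4  0.3 -0.9] w 0.0852 q [ 0.64  0.43  0.47  1.6  -0.    0.57]
shift cm [-28.63   7.48  12.13] roll 94.2
```

>>> play_rows --motion '[{"fingers": -1,"translation": [-28.6,7.5,0],"roll": 94},{"fingers": -1,"translation": [-28.6,7.5,0],"roll": 94},{"fingers": -1,"translation": [-28.6,7.5,0],"roll": 94},{"fingers": -1,"translation": [-28.6,7.5,0],"roll": 94},{"fingers": -1,"translation": [-28.6,7.5,0],"roll": 94},{"fingers": -1,"translation": [-28.6,7.5,0],"roll": 94},{"fingers": -1,"translation": [-28.6,7.5,0],"roll": 94},{"fingers": -1,"translation": [-28.6,7.5,0],"roll": 94},{"fingers": -1,"translation": [-28.6,7.5,0],"roll": 94},{"fingers": -1,"translation": [-28.6,7.5,12],"roll": 94},{"fingers": -1,"translation": [-28.6,7.5,12],"roll": 94},{"fingers": -1,"translation": [-28.6,7.5,12],"roll": 94},{"fingers": -1,"translation": [-28.6,7.5,12],"roll": 94},{"fingers": -1,"translation": [-28.6,7.5,12],"roll": 94},{"fingers": -1,"translation": [-28.6,7.5,12],"roll": 94},{"fingers": -1,"translation": [-28.6,7.5,12],"roll": 94}]'

```text
clock: 7.0
eef_pos: [0.5755, 0.0785, 0.1986]
tool_rot: [1.0, 0.003, 0.001, -0.0]
ft_force: [-0.5, 0.0, 0.7]
grip_width: 0.0858
```

Run:
```python
from h import *
snap('wrist','w1.png');shift((.577,.0795,.075),0)
for y in(.0795,.0115): print(wproj('w1.png',np.array([.577,y,.108])), wproj('w1.png',np.array([.577,y,.118])))
```

```text
t 7.0 tcp [0.5757 0.0786 0.199 ] yaw 0.4 F [-0.1 -0.4  0.4] w 0.0853 q [ 0.14  0.42  0.14  1.29 -0.    1.7 ]
shift cm [ 0.08 -0.09 12.4 ] roll 0.4
[317.69584897 253.46019941] [317.79825672 259.28932314]
[316.95310789 342.92041026] [317.01402432 351.06586576]
```

View pics/w1.png

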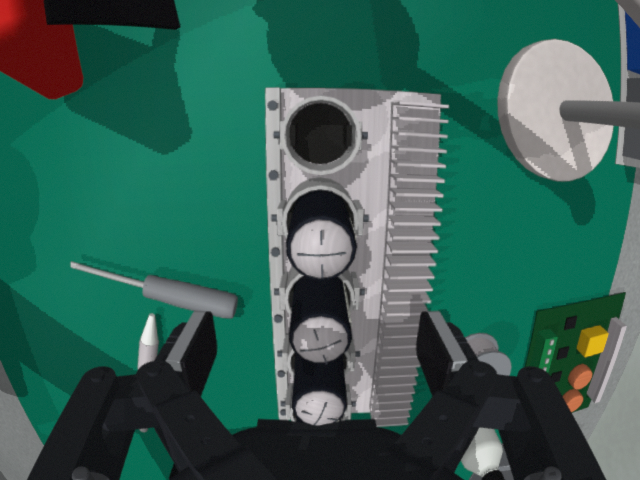

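>>> play_rows --motion '[{"fingers": -1,"translation": [0.2,-0.2,4],"roll": 0},{"fingers": -1,"translation": [0.2,-0.2,8],"roll": 0},{"fingers": -1,"translation": [0.2,-0.2,11],"roll": 0},{"fingers": -1,"translation": [0.2,-0.2,12.5],"roll": 0},{"fingers": -1,"translation": [0.2,-0.2,12.5],"roll": 0},{"fingers": 1,"translation": [0.2,-0.2,12.5],"roll": 0},{"fingers": 1,"translation": [0.2,-0.2,12.5],"roll": 0},{"fingers": 1,"translation": [0.2,-0.2,12.5],"roll": 0},{"fingers": 1,"translation": [0.2,-0.2,12.5],"roll": 0},{"fingers": 1,"translation": [0.2,-0.2,12.5],"roll": 0},{"fingers": 1,"translation": [0.2,-0.2,12.5],"roll": 0},{"fingers": 1,"translation": [0.2,-0.2,12.5],"roll": 0},{"fingers": 1,"translation": [0.2,-0.2,12.5],"roll": 0}]'

```text
clock: 8.13
eef_pos: [0.5787, 0.0807, 0.0751]
tool_rot: [1.0, 0.002, 0.003, -0.0]
ft_force: [0.3, -0.5, 7.1]
grip_width: 0.0452
```

>>> play_rows --motion '[{"fingers": 1,"translation": [0,0,0],"roll": 5.75},{"fingers": 1,"translation": [0,0,-0.08],"roll": 11.5},{"fingers": 1,"translation": [0,0,-0.16],"roll": 17.25},{"fingers": 1,"translation": [0,0,-0.2],"roll": 23},{"fingers": 1,"translation": [0,0,-0.2],"roll": 17.25},{"fingers": 1,"translation": [0,0,-0.22],"roll": 11.5},{"fingers": 1,"translation": [0,0,-0.32],"roll": 5.75},{"fingers": 1,"translation": [0,0,-0.42],"roll": 0},{"fingers": 1,"translation": [0,0,-0.52],"roll": -5.75},{"fingers": 1,"translation": [0,0,-0.62],"roll": -11.5},{"fingers": 1,"translation": [0,0,-0.7],"roll": -17.25},{"fingers": 1,"translation": [0,0,-0.7],"roll": -23},{"fingers": 1,"translation": [0,0,-0.7],"roll": -17.25},{"fingers": 1,"translation": [0,0,-0.72],"roll": -11.5},{"fingers": 1,"translation": [0,0,-0.82],"roll": -5.75},{"fingers": 1,"translation": [0,0,-0.92],"roll": 0},{"fingers": 1,"translation": [0,0,-1.02],"roll": 5.75},{"fingers": 1,"translation": [0,0,-1.12],"roll": 11.5},{"fingers": 1,"translation": [0,0,-1.2],"roll": 17.25},{"fingers": 1,"translation": [0,0,-1.2],"roll": 23}]'

```text
clock: 9.8
eef_pos: [0.5766, 0.0773, 0.0812]
tool_rot: [0.98, -0.2, 0.0, 0.004]
ft_force: [6.6, -7.3, -18.0]
grip_width: 0.0452
```

Run:
```python
from h import *
shift(None);snap('scene','s2.png');print(bot.get_obs()['ft_torque'])
a=cv2.imread('pics/s2.png')[200:420,200:440];b=cv2.imread('pics/s1.png')[200:420,200:440];cv2.imwrite('pics/s2c.png',cv2.resize(np.hstack([b,a]),None,fx=1.66,fy=1.66,interpolation=cv2.INTER_CUBIC))
```

```text
t 9.8 tcp [0.5766 0.0773 0.0812] yaw -23.0 F [  6.6  -7.3 -18. ] w 0.0452 q [ 0.14  0.52 -0.03  1.02 -0.01  2.11]
[-1.55948564 -1.42716663 -0.61133106]
```

View pics/s2c.png

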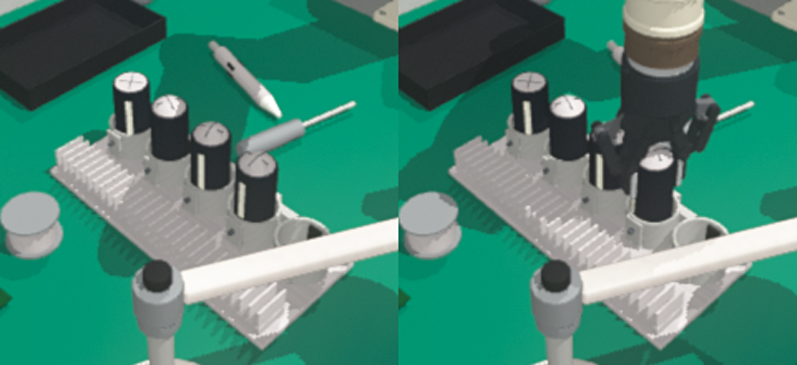

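>>> play_rows --motion '[{"fingers": 1,"translation": [0,0,0],"roll": -5.75},{"fingers": 1,"translation": [0,0,0],"roll": -11.5},{"fingers": 1,"translation": [0,0,-0.08],"roll": -17.25},{"fingers": 1,"translation": [0,0,-0.16],"roll": -23},{"fingers": 1,"translation": [0,0,-0.24],"roll": -28.75},{"fingers": 1,"translation": [0,0,-0.32],"roll": -34.5},{"fingers": 1,"translation": [0,0,-0.4],"roll": -40.25},{"fingers": 1,"translation": [0,0,-0.4],"roll": -46},{"fingers": 1,"translation": [0,0,-0.4],"roll": -40.25},{"fingers": 1,"translation": [0,0,-0.4],"roll": -34.5},{"fingers": 1,"translation": [0,0,-0.5],"roll": -28.75},{"fingers": 1,"translation": [0,0,-0.6],"roll": -23},{"fingers": 1,"translation": [0,0,-0.7],"roll": -17.25},{"fingers": 1,"translation": [0,0,-0.8],"roll": -11.5},{"fingers": 1,"translation": [0,0,-0.9],"roll": -5.75},{"fingers": 1,"translation": [0,0,-0.9],"roll": 0}]'

```text
clock: 11.18
eef_pos: [0.5762, 0.0776, 0.0899]
tool_rot: [0.98, -0.2, -0.001, 0.003]
ft_force: [5.6, -7.1, -16.2]
grip_width: 0.0448
```

Run:
```python
from h import *
shift(None);print(bot.get_obs()['ft_torque'])
```

```text
t 11.2 tcp [0.5762 0.0776 0.0899] yaw -23.1 F [  5.6  -7.1 -16.2] w 0.0448 q [ 0.14  0.51 -0.02  1.05 -0.01  2.11]
[-1.69733297 -1.61524529  0.64779169]
```

>>> play_rows --motion '[{"fingers": 1,"translation": [0,0,0],"roll": -5.75},{"fingers": 1,"translation": [0,0,0],"roll": -11.5},{"fingers": 1,"translation": [0,0,-0.1],"roll": -17.25},{"fingers": 1,"translation": [0,0,-0.2],"roll": -23},{"fingers": 1,"translation": [0,0,-0.3],"roll": -28.75},{"fingers": 1,"translation": [0,0,-0.4],"roll": -34.5},{"fingers": 1,"translation": [0,0,-0.5],"roll": -40.25},{"fingers": 1,"translation": [0,0,-0.5],"roll": -46},{"fingers": 1,"translation": [0,0,-0.5],"roll": -40.25},{"fingers": 1,"translation": [0,0,-0.5],"roll": -34.5},{"fingers": 1,"translation": [0,0,-0.6],"roll": -28.75},{"fingers": 1,"translation": [0,0,-0.7],"roll": -23},{"fingers": 1,"translation": [0,0,-0.8],"roll": -17.25},{"fingers": 1,"translation": [0,0,-0.9],"roll": -11.5},{"fingers": 1,"translation": [0,0,-1.0],"roll": -5.75},{"fingers": 1,"translation": [0,0,-1.0],"roll": 0}]'

```text
clock: 12.52
eef_pos: [0.5764, 0.0775, 0.0998]
tool_rot: [0.98, -0.2, -0.0, 0.004]
ft_force: [6.9, -5.9, -18.6]
grip_width: 0.0449
```

Run:
```python
from h import *
shift(None);snap('scene','s3.png')
a=cv2.imread('pics/s3.png')[200:420,200:440];b=cv2.imread('pics/s2.png')[200:420,200:440];cv2.imwrite('pics/s3c.png',cv2.resize(np.hstack([b,a]),None,fx=1.66,fy=1.66,interpolation=cv2.INTER_CUBIC))
```

```text
t 12.5 tcp [0.5764 0.0775 0.0998] yaw -23.0 F [  6.9  -5.9 -18.6] w 0.0449 q [ 0.14  0.5  -0.01  1.07 -0.01  2.11]
```

View pics/s3c.png

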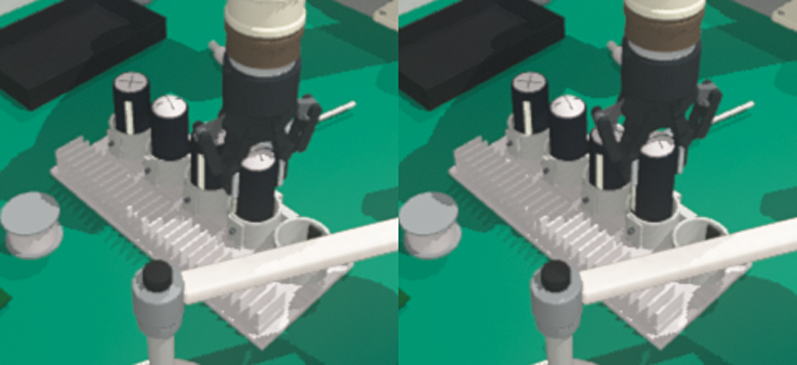

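>>> play_rows --motion '[{"fingers": 1,"translation": [0,0,0],"roll": -5.75},{"fingers": 1,"translation": [0,0,0],"roll": -11.5},{"fingers": 1,"translation": [0,0,-0.1],"roll": -17.25},{"fingers": 1,"translation": [0,0,-0.2],"roll": -23},{"fingers": 1,"translation": [0,0,-0.3],"roll": -28.75},{"fingers": 1,"translation": [0,0,-0.4],"roll": -34.5},{"fingers": 1,"translation": [0,0,-0.5],"roll": -40.25},{"fingers": 1,"translation": [0,0,-0.5],"roll": -46},{"fingers": 1,"translation": [0,0,-0.5],"roll": -40.25},{"fingers": 1,"translation": [0,0,-0.5],"roll": -34.5},{"fingers": 1,"translation": [0,0,-0.6],"roll": -28.75},{"fingers": 1,"translation": [0,0,-0.7],"roll": -23},{"fingers": 1,"translation": [0,0,-0.8],"roll": -17.25},{"fingers": 1,"translation": [0,0,-0.9],"roll": -11.5},{"fingers": 1,"translation": [0,0,-1.0],"roll": -5.75},{"fingers": 1,"translation": [0,0,-1.0],"roll": 0}]'

```text
clock: 13.9
eef_pos: [0.5774, 0.0776, 0.1095]
tool_rot: [0.98, -0.2, 0.0, 0.003]
ft_force: [9.4, -5.8, -21.0]
grip_width: 0.045
```

>>> play_rows --motion '[{"fingers": 1,"translation": [0,0,0],"roll": -5.75},{"fingers": 1,"translation": [0,0,0],"roll": -11.5},{"fingers": 1,"translation": [0,0,-0.1],"roll": -17.25},{"fingers": 1,"translation": [0,0,-0.2],"roll": -23},{"fingers": 1,"translation": [0,0,-0.3],"roll": -28.75},{"fingers": 1,"translation": [0,0,-0.4],"roll": -34.5},{"fingers": 1,"translation": [0,0,-0.5],"roll": -40.25},{"fingers": 1,"translation": [0,0,-0.5],"roll": -46},{"fingers": 1,"translation": [0,0,-0.5],"roll": -40.25},{"fingers": 1,"translation": [0,0,-0.5],"roll": -34.5},{"fingers": 1,"translation": [0,0,-0.6],"roll": -28.75},{"fingers": 1,"translation": [0,0,-0.7],"roll": -23}]'

```text
clock: 14.9
eef_pos: [0.5763, 0.0804, 0.1206]
tool_rot: [1.0, -0.0, -0.0, -0.0]
ft_force: [0.4, -0.5, -2.4]
grip_width: 0.0446
```

Run:
```python
from h import *
shift(None)
```

```text
t 14.9 tcp [0.5763 0.0804 0.1206] yaw -0.0 F [ 0.4 -0.5 -2.4] w 0.0446 q [0.14 0.48 0.02 1.11 0.   1.71]
```

>>> play_rows --motion '[{"fingers": 1,"translation": [0,0,-3],"roll": 0},{"fingers": 1,"translation": [0,0,-6],"roll": 0},{"fingers": 1,"translation": [0,0,-9],"roll": 0},{"fingers": 1,"translation": [0,0,-9],"roll": 0},{"fingers": 1,"translation": [0,3,-9],"roll": -7},{"fingers": 1,"translation": [-0.2,6,-9],"roll": -14},{"fingers": 1,"translation": [-0.4,9,-9],"roll": -21},{"fingers": 1,"translation": [-0.6,12.5,-9],"roll": -28},{"fingers": 1,"translation": [-0.8,16,-9],"roll": -35},{"fingers": 1,"translation": [-1,19.5,-9],"roll": -42},{"fingers": 1,"translation": [-1.2,23,-9],"roll": -49},{"fingers": 1,"translation": [-1.3,26.5,-9],"roll": -56},{"fingers": 1,"translation": [-1.3,30,-9],"roll": -63},{"fingers": 1,"translation": [-1.3,33.5,-9],"roll": -70},{"fingers": 1,"translation": [-1.3,37,-9],"roll": -77},{"fingers": 1,"translation": [-1.3,40,-9],"roll": -84},{"fingers": 1,"translation": [-1.3,43,-9],"roll": -90},{"fingers": 1,"translation": [-1.3,44.5,-9],"roll": -90},{"fingers": 1,"translation": [-1.3,44.5,-9],"roll": -90}]'

```text
clock: 16.48
eef_pos: [0.5641, -0.3686, 0.209]
tool_rot: [0.707, 0.707, -0.001, -0.0]
ft_force: [0.5, 0.4, -2.0]
grip_width: 0.0446
```

```bash
cat >> h.py <<'E'
def tray(f):
    snap('top',f);a=cv2.imread('pics/'+f);m=((a.max(2)<75)).astype(np.uint8);m[:190]=0;m[360:]=0;m[:,:395]=0;m[:,512:]=0
    m=cv2.morphologyEx(m,cv2.MORPH_OPEN,np.ones((5,5)))
    n,l,s,c=cv2.connectedComponentsWithStats(m)
    i=1+s[1:,4].argmax();r=cv2.minAreaRect(np.argwhere(l==i)[:,::-1].astype(np.float32));b=cv2.boxPoints(r)
    p=np.array([unproj(f,*q,.03) for q in b]);print('tray area',s[i,4],'corners',p[:,:2].round(3).tolist(),'centre',p.mean(0).round(4))
E
python3 - <<'E'
from h import *
shift((.563,-.364,.071),90)
tray('t3.png')
import shutil
c=cv2.imread('pics/t0.png')
E
```

```text
t 16.5 tcp [ 0.5641 -0.3686  0.209 ] yaw 90.0 F [ 0.5  0.4 -2. ] w 0.0446 q [-0.58  0.62  0.48  1.44 -0.   -0.58]
shift cm [ 0.47 -0.1  13.8 ] roll -0.0
tray area 7593 corners [[0.652, -0.274], [0.663, -0.502], [0.379, -0.5], [0.369, -0.28]] centre [ 0.5156 -0.389   0.03  ]
```

View pics/t3.png

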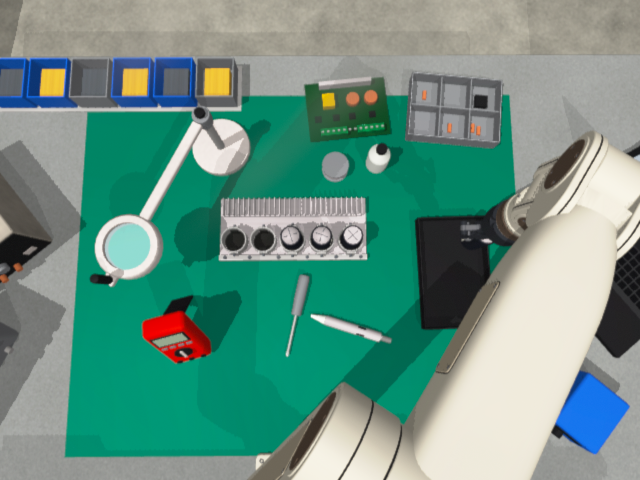

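>>> play_rows --motion '[{"fingers": 1,"translation": [0.5,-0.1,3.5],"roll": 0},{"fingers": 1,"translation": [0.5,-0.1,7],"roll": 0},{"fingers": 1,"translation": [0.5,-0.1,10],"roll": 0},{"fingers": 1,"translation": [0.5,-0.1,12],"roll": 0},{"fingers": 1,"translation": [0.5,-0.1,13],"roll": 0},{"fingers": 1,"translation": [0.5,-0.1,13.5],"roll": 0},{"fingers": 1,"translation": [0.5,-0.1,13.5],"roll": 0},{"fingers": 1,"translation": [0.5,-0.1,13.5],"roll": 0}]'

```text
clock: 17.2
eef_pos: [0.5653, -0.3597, 0.0769]
tool_rot: [0.705, 0.709, 0.0, 0.001]
ft_force: [-0.5, 0.9, -0.8]
grip_width: 0.0446
```

>>> play_rows --motion '[{"fingers": 0.2,"translation": [0,0,0],"roll": 0},{"fingers": -0.2,"translation": [0,0,0],"roll": 0},{"fingers": -1,"translation": [0,0,0],"roll": 0},{"fingers": -1,"translation": [0,0,0],"roll": 0},{"fingers": -1,"translation": [0,0,0],"roll": 0},{"fingers": -1,"translation": [0,0,0],"roll": 0},{"fingers": -1,"translation": [0,0,-3],"roll": 0},{"fingers": -1,"translation": [0,0,-7],"roll": 0},{"fingers": -1,"translation": [0,0,-11],"roll": 0},{"fingers": -1,"translation": [0,0,-14],"roll": 0}]'

```text
clock: 18.03
eef_pos: [0.5648, -0.36, 0.2189]
tool_rot: [0.706, 0.709, 0.0, 0.002]
ft_force: [0.9, -1.7, 0.5]
grip_width: 0.0854
```

Run:
```python
from h import *
shift((.577,.0125,.2),0)
```

```text
t 18.0 tcp [ 0.5648 -0.36    0.2189] yaw 90.2 F [ 0.9 -1.7  0.5] w 0.0854 q [-0.57  0.6   0.48  1.45  0.   -0.57]
shift cm [37.25  1.37  1.83] roll 90.2
```

>>> play_rows --motion '[{"fingers": -1,"translation": [3,0.1,0],"roll": 7},{"fingers": -1,"translation": [6,0.3,0],"roll": 14},{"fingers": -1,"translation": [9,0.5,0],"roll": 21},{"fingers": -1,"translation": [12,0.7,0],"roll": 28},{"fingers": -1,"translation": [15,0.8,0],"roll": 35},{"fingers": -1,"translation": [18,0.9,0],"roll": 42},{"fingers": -1,"translation": [21,1.0,0],"roll": 49},{"fingers": -1,"translation": [24,1.1,0],"roll": 56},{"fingers": -1,"translation": [27,1.2,0],"roll": 63},{"fingers": -1,"translation": [30,1.3,0],"roll": 70},{"fingers": -1,"translation": [33,1.4,0],"roll": 77},{"fingers": -1,"translation": [36,1.4,0],"roll": 84},{"fingers": -1,"translation": [37.2,1.4,0],"roll": 90},{"fingers": -1,"translation": [37.2,1.4,2],"roll": 90},{"fingers": -1,"translation": [37.2,1.4,2],"roll": 90},{"fingers": -1,"translation": [37.2,1.4,2],"roll": 90}]'

```text
clock: 19.37
eef_pos: [0.5757, 0.0126, 0.1944]
tool_rot: [1.0, 0.002, -0.001, 0.0]
ft_force: [-0.5, 0.6, 0.7]
grip_width: 0.0853
```

Run:
```python
from h import *
snap('wrist','w2.png');shift((.577,.0125,.075),0)
for y in(.0125,-.0555): print(wproj('w2.png',np.array([.577,y,.108])), wproj('w2.png',np.array([.577,y,.118])))
```

```text
t 19.4 tcp [0.5764 0.0121 0.1953] yaw 0.2 F [ 0.1 -0.9  0.7] w 0.0856 q [ 0.02  0.42  0.12  1.28 -0.    1.59]
shift cm [ 0.07 -0.04 12.03] roll 0.2
[318.18233087 257.29545879] [318.20946348 263.38586064]
[317.53821296 347.34218612] [317.53389559 355.72337462]
```

View pics/w2.png

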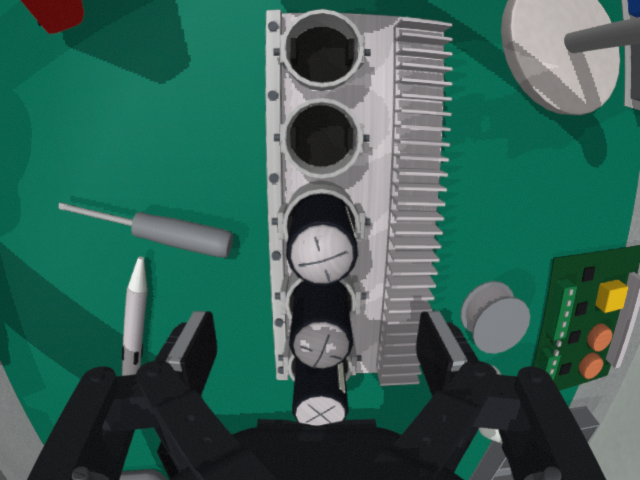

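>>> play_rows --motion '[{"fingers": -1,"translation": [0.1,-0.1,4],"roll": 0},{"fingers": -1,"translation": [0.1,-0.1,8],"roll": 0},{"fingers": -1,"translation": [0.1,-0.1,11],"roll": 0},{"fingers": -1,"translation": [0.1,-0.1,12],"roll": 0},{"fingers": -1,"translation": [0.1,-0.1,12],"roll": 0},{"fingers": 1,"translation": [0.1,-0.1,12],"roll": 0},{"fingers": 1,"translation": [0.1,-0.1,12],"roll": 0},{"fingers": 1,"translation": [0.1,-0.1,12],"roll": 0},{"fingers": 1,"translation": [0.1,-0.1,12],"roll": 0},{"fingers": 1,"translation": [0.1,-0.1,12],"roll": 0},{"fingers": 1,"translation": [0.1,-0.1,12],"roll": 0},{"fingers": 1,"translation": [0.1,-0.1,12],"roll": 0},{"fingers": 1,"translation": [0.1,-0.1,12],"roll": 0}]'

```text
clock: 20.5
eef_pos: [0.5792, 0.0134, 0.0782]
tool_rot: [1.0, 0.002, 0.002, 0.0]
ft_force: [-2.1, -0.2, 4.7]
grip_width: 0.0452
```

>>> play_rows --motion '[{"fingers": 1,"translation": [0,0,0],"roll": 5.75},{"fingers": 1,"translation": [0,0,-0.08],"roll": 11.5},{"fingers": 1,"translation": [0,0,-0.16],"roll": 17.25},{"fingers": 1,"translation": [0,0,-0.2],"roll": 23},{"fingers": 1,"translation": [0,0,-0.2],"roll": 17.25},{"fingers": 1,"translation": [0,0,-0.22],"roll": 11.5},{"fingers": 1,"translation": [0,0,-0.32],"roll": 5.75},{"fingers": 1,"translation": [0,0,-0.42],"roll": 0},{"fingers": 1,"translation": [0,0,-0.52],"roll": -5.75},{"fingers": 1,"translation": [0,0,-0.62],"roll": -11.5},{"fingers": 1,"translation": [0,0,-0.7],"roll": -17.25},{"fingers": 1,"translation": [0,0,-0.7],"roll": -23},{"fingers": 1,"translation": [0,0,-0.7],"roll": -17.25},{"fingers": 1,"translation": [0,0,-0.72],"roll": -11.5},{"fingers": 1,"translation": [0,0,-0.82],"roll": -5.75},{"fingers": 1,"translation": [0,0,-0.92],"roll": 0},{"fingers": 1,"translation": [0,0,-1.02],"roll": 5.75},{"fingers": 1,"translation": [0,0,-1.12],"roll": 11.5},{"fingers": 1,"translation": [0,0,-1.2],"roll": 17.25},{"fingers": 1,"translation": [0,0,-1.2],"roll": 23}]'

```text
clock: 22.17
eef_pos: [0.5768, 0.0159, 0.0849]
tool_rot: [0.98, -0.198, -0.002, -0.002]
ft_force: [3.3, 5.1, -14.7]
grip_width: 0.0445
```

>>> play_rows --motion '[{"fingers": 1,"translation": [0,0,0],"roll": -5.75},{"fingers": 1,"translation": [0,0,0],"roll": -11.5},{"fingers": 1,"translation": [0,0,-0.1],"roll": -17.25},{"fingers": 1,"translation": [0,0,-0.2],"roll": -23},{"fingers": 1,"translation": [0,0,-0.3],"roll": -28.75},{"fingers": 1,"translation": [0,0,-0.4],"roll": -34.5},{"fingers": 1,"translation": [0,0,-0.5],"roll": -40.25},{"fingers": 1,"translation": [0,0,-0.5],"roll": -46},{"fingers": 1,"translation": [0,0,-0.5],"roll": -40.25},{"fingers": 1,"translation": [0,0,-0.5],"roll": -34.5},{"fingers": 1,"translation": [0,0,-0.6],"roll": -28.75},{"fingers": 1,"translation": [0,0,-0.7],"roll": -23},{"fingers": 1,"translation": [0,0,-0.8],"roll": -17.25},{"fingers": 1,"translation": [0,0,-0.9],"roll": -11.5},{"fingers": 1,"translation": [0,0,-1.0],"roll": -5.75},{"fingers": 1,"translation": [0,0,-1.0],"roll": 0}]'

```text
clock: 23.5
eef_pos: [0.5769, 0.0159, 0.095]
tool_rot: [0.98, -0.198, -0.002, -0.002]
ft_force: [2.5, 6.4, -13.2]
grip_width: 0.0448
```

>>> play_rows --motion '[{"fingers": 1,"translation": [0,0,0],"roll": -5.75},{"fingers": 1,"translation": [0,0,0],"roll": -11.5},{"fingers": 1,"translation": [0,0,-0.1],"roll": -17.25},{"fingers": 1,"translation": [0,0,-0.2],"roll": -23},{"fingers": 1,"translation": [0,0,-0.3],"roll": -28.75},{"fingers": 1,"translation": [0,0,-0.4],"roll": -34.5},{"fingers": 1,"translation": [0,0,-0.5],"roll": -40.25},{"fingers": 1,"translation": [0,0,-0.5],"roll": -46},{"fingers": 1,"translation": [0,0,-0.5],"roll": -40.25},{"fingers": 1,"translation": [0,0,-0.5],"roll": -34.5},{"fingers": 1,"translation": [0,0,-0.6],"roll": -28.75},{"fingers": 1,"translation": [0,0,-0.7],"roll": -23},{"fingers": 1,"translation": [0,0,-0.8],"roll": -17.25},{"fingers": 1,"translation": [0,0,-0.9],"roll": -11.5},{"fingers": 1,"translation": [0,0,-1.0],"roll": -5.75},{"fingers": 1,"translation": [0,0,-1.0],"roll": 0}]'

```text
clock: 24.83
eef_pos: [0.5768, 0.0161, 0.1047]
tool_rot: [0.98, -0.198, -0.002, -0.002]
ft_force: [3.1, 6.6, -16.8]
grip_width: 0.0448
```

>>> play_rows --motion '[{"fingers": 1,"translation": [0,0,0],"roll": -5.75},{"fingers": 1,"translation": [0,0,0],"roll": -11.5},{"fingers": 1,"translation": [0,0,-0.1],"roll": -17.25},{"fingers": 1,"translation": [0,0,-0.2],"roll": -23},{"fingers": 1,"translation": [0,0,-0.3],"roll": -28.75},{"fingers": 1,"translation": [0,0,-0.4],"roll": -34.5},{"fingers": 1,"translation": [0,0,-0.5],"roll": -40.25},{"fingers": 1,"translation": [0,0,-0.5],"roll": -46},{"fingers": 1,"translation": [0,0,-0.5],"roll": -40.25},{"fingers": 1,"translation": [0,0,-0.5],"roll": -34.5},{"fingers": 1,"translation": [0,0,-0.6],"roll": -28.75},{"fingers": 1,"translation": [0,0,-0.7],"roll": -23},{"fingers": 1,"translation": [0,0,-0.8],"roll": -17.25},{"fingers": 1,"translation": [0,0,-0.9],"roll": -11.5},{"fingers": 1,"translation": [0,0,-1.0],"roll": -5.75},{"fingers": 1,"translation": [0,0,-1.0],"roll": 0}]'

```text
clock: 26.17
eef_pos: [0.5785, 0.0137, 0.1184]
tool_rot: [0.98, -0.2, 0.001, -0.0]
ft_force: [-0.3, 0.1, -1.5]
grip_width: 0.0447
```

>>> play_rows --motion '[{"fingers": 1,"translation": [0,0,0],"roll": -5.75},{"fingers": 1,"translation": [0,0,0],"roll": -11.5},{"fingers": 1,"translation": [0,0,-0.1],"roll": -17.25},{"fingers": 1,"translation": [0,0,-0.2],"roll": -23},{"fingers": 1,"translation": [0,0,-0.3],"roll": -28.75},{"fingers": 1,"translation": [0,0,-0.4],"roll": -34.5},{"fingers": 1,"translation": [0,0,-0.5],"roll": -40.25},{"fingers": 1,"translation": [0,0,-0.5],"roll": -46},{"fingers": 1,"translation": [0,0,-0.5],"roll": -40.25},{"fingers": 1,"translation": [0,0,-0.5],"roll": -34.5},{"fingers": 1,"translation": [0,0,-0.6],"roll": -28.75},{"fingers": 1,"translation": [0,0,-0.7],"roll": -23}]'

```text
clock: 27.17
eef_pos: [0.5782, 0.0135, 0.1255]
tool_rot: [1.0, -0.0, 0.001, -0.0]
ft_force: [-0.4, -0.6, -1.4]
grip_width: 0.0447
```

Run:
```python
from h import *
shift((.503,-.362,.21),90)
tray('t4.png')
a=cv2.imread('pics/t4.png')[140:380,180:520];cv2.imwrite('pics/t4c.png',cv2.resize(a,None,fx=2,fy=2))
```

```text
t 27.2 tcp [0.5782 0.0135 0.1255] yaw -0.0 F [-0.4 -0.6 -1.4] w 0.0447 q [ 0.02  0.47  0.01  1.11 -0.    1.59]
shift cm [-7.48 37.56 -8.46] roll -90.0
tray area 7938 corners [[0.612, -0.273], [0.622, -0.447], [0.355, -0.45], [0.346, -0.281]] centre [ 0.4836 -0.3628  0.03  ]
```

View pics/t4c.png

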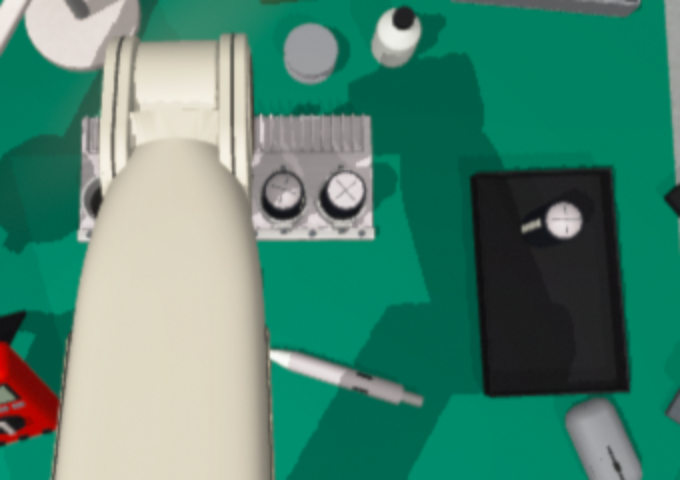

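Run:
```python
from h import *
print(unproj('t4.png',461.7,250,.114))
for u,v in((472,172),(612,167),(628,390),(485,395)):print('tray',unproj('t4.png',u/2+180,v/2+140,.038).round(4))
```

```text
[ 0.5431233  -0.35765032  0.114     ]
tray [ 0.6085 -0.2764  0.038 ]
tray [ 0.6135 -0.4409  0.038 ]
tray [ 0.3569 -0.4452  0.038 ]
tray [ 0.3523 -0.2825  0.038 ]
```

>>> play_rows --motion '[{"fingers": 1,"translation": [0,0,-3],"roll": 0},{"fingers": 1,"translation": [0,0,-6],"roll": 0},{"fingers": 1,"translation": [0,0,-9],"roll": 0},{"fingers": 1,"translation": [0,0,-9],"roll": 0},{"fingers": 1,"translation": [-0.6,3,-9],"roll": -7},{"fingers": 1,"translation": [-1.4,6,-9],"roll": -14},{"fingers": 1,"translation": [-2.2,9,-9],"roll": -21},{"fingers": 1,"translation": [-3,12,-9],"roll": -28},{"fingers": 1,"translation": [-3.8,15,-9],"roll": -35},{"fingers": 1,"translation": [-4.6,18,-9],"roll": -42},{"fingers": 1,"translation": [-5.4,21,-9],"roll": -49},{"fingers": 1,"translation": [-6.2,24,-9],"roll": -56},{"fingers": 1,"translation": [-7,27,-9],"roll": -63},{"fingers": 1,"translation": [-7.8,30,-9],"roll": -70},{"fingers": 1,"translation": [-8.6,33,-9],"roll": -77},{"fingers": 1,"translation": [-9.3,36,-9],"roll": -84},{"fingers": 1,"translation": [-9.5,37.5,-9],"roll": -90},{"fingers": 1,"translation": [-9.5,37.5,-9],"roll": -90},{"fingers": 1,"translation": [-9.5,37.5,-9],"roll": -90}]'

```text
clock: 28.8
eef_pos: [0.4838, -0.3627, 0.2141]
tool_rot: [0.706, 0.708, 0.0, -0.0]
ft_force: [-0.0, 0.3, -0.7]
grip_width: 0.0449
```

Run:
```python
from h import *
shift((.483,-.361,.076),90)
tray('t5.png');a=cv2.imread('pics/t5.png');b=cv2.imread('pics/t4.png')
print(cv2.absdiff(a,b)[205:345,405:440].mean())
```

```text
t 28.8 tcp [ 0.4838 -0.3627  0.2141] yaw 90.1 F [-0.   0.3 -0.7] w 0.0449 q [-0.64  0.46  0.25  1.35  0.   -0.65]
shift cm [ 0.16 -0.08 13.81] roll 0.1
tray area 8298 corners [[0.611, -0.274], [0.623, -0.494], [0.357, -0.494], [0.346, -0.281]] centre [ 0.4843 -0.3858  0.03  ]
13.727687074829932
```

>>> play_rows --motion '[{"fingers": 1,"translation": [0.1,-0.1,3.5],"roll": 0},{"fingers": 1,"translation": [0.1,-0.1,7],"roll": 0},{"fingers": 1,"translation": [0.1,-0.1,10],"roll": 0},{"fingers": 1,"translation": [0.1,-0.1,12],"roll": 0},{"fingers": 1,"translation": [0.1,-0.1,13],"roll": 0},{"fingers": 1,"translation": [0.1,-0.1,13.6],"roll": 0},{"fingers": 1,"translation": [0.1,-0.1,13.6],"roll": 0},{"fingers": 1,"translation": [0.1,-0.1,13.6],"roll": 0}]'

```text
clock: 29.52
eef_pos: [0.4844, -0.361, 0.0796]
tool_rot: [0.705, 0.709, 0.0, 0.001]
ft_force: [0.8, -0.0, -1.6]
grip_width: 0.0447
```

>>> play_rows --motion '[{"fingers": 0.2,"translation": [0,0,0],"roll": 0},{"fingers": -0.2,"translation": [0,0,0],"roll": 0},{"fingers": -1,"translation": [0,0,0],"roll": 0},{"fingers": -1,"translation": [0,0,0],"roll": 0},{"fingers": -1,"translation": [0,0,0],"roll": 0},{"fingers": -1,"translation": [0,0,0],"roll": 0},{"fingers": -1,"translation": [0,0,-3],"roll": 0},{"fingers": -1,"translation": [0,0,-7],"roll": 0},{"fingers": -1,"translation": [0,0,-11],"roll": 0},{"fingers": -1,"translation": [0,0,-14],"roll": 0}]'

```text
clock: 30.35
eef_pos: [0.4838, -0.3614, 0.2217]
tool_rot: [0.706, 0.709, 0.0, 0.002]
ft_force: [0.1, -1.2, 0.5]
grip_width: 0.0853
```

Run:
```python
from h import *
shift((.5775,-.056,.2),0)
```

```text
t 30.4 tcp [ 0.4838 -0.3614  0.2217] yaw 90.2 F [ 0.1 -1.2  0.5] w 0.0853 q [-0.64  0.46  0.25  1.37  0.   -0.65]
shift cm [30.5   9.49  2.14] roll 90.2
```

>>> play_rows --motion '[{"fingers": -1,"translation": [2.5,0.7,0],"roll": 7},{"fingers": -1,"translation": [5,1.5,0],"roll": 14},{"fingers": -1,"translation": [7.5,2.3,0],"roll": 21},{"fingers": -1,"translation": [10,3.1,0],"roll": 28},{"fingers": -1,"translation": [12.5,3.9,0],"roll": 35},{"fingers": -1,"translation": [15,4.7,0],"roll": 42},{"fingers": -1,"translation": [17.5,5.5,0],"roll": 49},{"fingers": -1,"translation": [20,6.2,0],"roll": 56},{"fingers": -1,"translation": [22.5,7,0],"roll": 63},{"fingers": -1,"translation": [25,7.8,0],"roll": 70},{"fingers": -1,"translation": [27.5,8.6,0],"roll": 77},{"fingers": -1,"translation": [30,9.4,0],"roll": 84},{"fingers": -1,"translation": [30.5,9.5,0],"roll": 90},{"fingers": -1,"translation": [30.5,9.5,2],"roll": 90},{"fingers": -1,"translation": [30.5,9.5,2],"roll": 90},{"fingers": -1,"translation": [30.5,9.5,2],"roll": 90}]'

```text
clock: 31.68
eef_pos: [0.576, -0.0554, 0.1973]
tool_rot: [1.0, 0.002, -0.002, -0.0]
ft_force: [-0.4, -0.8, -0.1]
grip_width: 0.0852
```

Run:
```python
from h import *
shift((.5775,-.0555,.0755),0)
```

```text
t 31.7 tcp [ 0.576  -0.0554  0.1973] yaw 0.3 F [-0.4 -0.8 -0.1] w 0.0852 q [-0.1   0.42  0.14  1.29 -0.    1.47]
shift cm [ 0.19  0.02 12.18] roll 0.3
```

>>> play_rows --motion '[{"fingers": -1,"translation": [0.2,0,4],"roll": 0},{"fingers": -1,"translation": [0.2,0,8],"roll": 0},{"fingers": -1,"translation": [0.2,0,11],"roll": 0},{"fingers": -1,"translation": [0.2,0,12.2],"roll": 0},{"fingers": -1,"translation": [0.2,0,12.2],"roll": 0},{"fingers": 1,"translation": [0.2,0,12.2],"roll": 0},{"fingers": 1,"translation": [0.2,0,12.2],"roll": 0},{"fingers": 1,"translation": [0.2,0,12.2],"roll": 0},{"fingers": 1,"translation": [0.2,0,12.2],"roll": 0},{"fingers": 1,"translation": [0.2,0,12.2],"roll": 0},{"fingers": 1,"translation": [0.2,0,12.2],"roll": 0},{"fingers": 1,"translation": [0.2,0,12.2],"roll": 0},{"fingers": 1,"translation": [0.2,0,12.2],"roll": 0}]'

```text
clock: 32.77
eef_pos: [0.5794, -0.0559, 0.0788]
tool_rot: [1.0, 0.002, 0.001, 0.0]
ft_force: [-3.2, -0.4, 5.0]
grip_width: 0.0449
```

>>> play_rows --motion '[{"fingers": 1,"translation": [0,0,0],"roll": 5.75},{"fingers": 1,"translation": [0,0,-0.08],"roll": 11.5},{"fingers": 1,"translation": [0,0,-0.16],"roll": 17.25},{"fingers": 1,"translation": [0,0,-0.2],"roll": 23},{"fingers": 1,"translation": [0,0,-0.2],"roll": 17.25},{"fingers": 1,"translation": [0,0,-0.22],"roll": 11.5},{"fingers": 1,"translation": [0,0,-0.32],"roll": 5.75},{"fingers": 1,"translation": [0,0,-0.42],"roll": 0},{"fingers": 1,"translation": [0,0,-0.52],"roll": -5.75},{"fingers": 1,"translation": [0,0,-0.62],"roll": -11.5},{"fingers": 1,"translation": [0,0,-0.7],"roll": -17.25},{"fingers": 1,"translation": [0,0,-0.7],"roll": -23},{"fingers": 1,"translation": [0,0,-0.7],"roll": -17.25},{"fingers": 1,"translation": [0,0,-0.72],"roll": -11.5},{"fingers": 1,"translation": [0,0,-0.82],"roll": -5.75},{"fingers": 1,"translation": [0,0,-0.92],"roll": 0},{"fingers": 1,"translation": [0,0,-1.02],"roll": 5.75},{"fingers": 1,"translation": [0,0,-1.12],"roll": 11.5},{"fingers": 1,"translation": [0,0,-1.2],"roll": 17.25},{"fingers": 1,"translation": [0,0,-1.2],"roll": 23}]'

```text
clock: 34.43
eef_pos: [0.5773, -0.0528, 0.0855]
tool_rot: [0.98, -0.198, -0.003, -0.002]
ft_force: [1.4, 6.8, -13.6]
grip_width: 0.0451
```

>>> play_rows --motion '[{"fingers": 1,"translation": [0,0,0],"roll": -5.75},{"fingers": 1,"translation": [0,0,0],"roll": -11.5},{"fingers": 1,"translation": [0,0,-0.1],"roll": -17.25},{"fingers": 1,"translation": [0,0,-0.2],"roll": -23},{"fingers": 1,"translation": [0,0,-0.3],"roll": -28.75},{"fingers": 1,"translation": [0,0,-0.4],"roll": -34.5},{"fingers": 1,"translation": [0,0,-0.5],"roll": -40.25},{"fingers": 1,"translation": [0,0,-0.5],"roll": -46},{"fingers": 1,"translation": [0,0,-0.5],"roll": -40.25},{"fingers": 1,"translation": [0,0,-0.5],"roll": -34.5},{"fingers": 1,"translation": [0,0,-0.6],"roll": -28.75},{"fingers": 1,"translation": [0,0,-0.7],"roll": -23},{"fingers": 1,"translation": [0,0,-0.8],"roll": -17.25},{"fingers": 1,"translation": [0,0,-0.9],"roll": -11.5},{"fingers": 1,"translation": [0,0,-1.0],"roll": -5.75},{"fingers": 1,"translation": [0,0,-1.0],"roll": 0}]'

```text
clock: 35.77
eef_pos: [0.5771, -0.053, 0.0952]
tool_rot: [0.98, -0.198, -0.003, -0.002]
ft_force: [2.0, 6.9, -14.9]
grip_width: 0.045
```

>>> play_rows --motion '[{"fingers": 1,"translation": [0,0,0],"roll": -5.75},{"fingers": 1,"translation": [0,0,0],"roll": -11.5},{"fingers": 1,"translation": [0,0,-0.1],"roll": -17.25},{"fingers": 1,"translation": [0,0,-0.2],"roll": -23},{"fingers": 1,"translation": [0,0,-0.3],"roll": -28.75},{"fingers": 1,"translation": [0,0,-0.4],"roll": -34.5},{"fingers": 1,"translation": [0,0,-0.5],"roll": -40.25},{"fingers": 1,"translation": [0,0,-0.5],"roll": -46},{"fingers": 1,"translation": [0,0,-0.5],"roll": -40.25},{"fingers": 1,"translation": [0,0,-0.5],"roll": -34.5},{"fingers": 1,"translation": [0,0,-0.6],"roll": -28.75},{"fingers": 1,"translation": [0,0,-0.7],"roll": -23},{"fingers": 1,"translation": [0,0,-0.8],"roll": -17.25},{"fingers": 1,"translation": [0,0,-0.9],"roll": -11.5},{"fingers": 1,"translation": [0,0,-1.0],"roll": -5.75},{"fingers": 1,"translation": [0,0,-1.0],"roll": 0}]'

```text
clock: 37.1
eef_pos: [0.577, -0.053, 0.1049]
tool_rot: [0.98, -0.198, -0.003, -0.002]
ft_force: [0.4, 6.8, -15.3]
grip_width: 0.0449
```

>>> play_rows --motion '[{"fingers": 1,"translation": [0,0,0],"roll": -5.75},{"fingers": 1,"translation": [0,0,0],"roll": -11.5},{"fingers": 1,"translation": [0,0,-0.1],"roll": -17.25},{"fingers": 1,"translation": [0,0,-0.2],"roll": -23},{"fingers": 1,"translation": [0,0,-0.3],"roll": -28.75},{"fingers": 1,"translation": [0,0,-0.4],"roll": -34.5},{"fingers": 1,"translation": [0,0,-0.5],"roll": -40.25},{"fingers": 1,"translation": [0,0,-0.5],"roll": -46},{"fingers": 1,"translation": [0,0,-0.5],"roll": -40.25},{"fingers": 1,"translation": [0,0,-0.5],"roll": -34.5},{"fingers": 1,"translation": [0,0,-0.6],"roll": -28.75},{"fingers": 1,"translation": [0,0,-0.7],"roll": -23},{"fingers": 1,"translation": [0,0,-0.8],"roll": -17.25},{"fingers": 1,"translation": [0,0,-0.9],"roll": -11.5},{"fingers": 1,"translation": [0,0,-1.0],"roll": -5.75},{"fingers": 1,"translation": [0,0,-1.0],"roll": 0}]'

```text
clock: 38.43
eef_pos: [0.5797, -0.0552, 0.1189]
tool_rot: [0.98, -0.199, 0.001, -0.0]
ft_force: [-0.1, -0.8, -1.2]
grip_width: 0.0447
```

>>> play_rows --motion '[{"fingers": 1,"translation": [0,0,-0.3],"roll": -5.75},{"fingers": 1,"translation": [0,0,-0.7],"roll": -11.5},{"fingers": 1,"translation": [0,0,-1.5],"roll": -17.25},{"fingers": 1,"translation": [0,0,-3],"roll": -23},{"fingers": 1,"translation": [0,0,-5],"roll": -23},{"fingers": 1,"translation": [0,0,-8],"roll": -23},{"fingers": 1,"translation": [0,0,-9.5],"roll": -23},{"fingers": 1,"translation": [0,0,-9.5],"roll": -23}]'

```text
clock: 39.1
eef_pos: [0.5818, -0.0559, 0.2191]
tool_rot: [1.0, 0.002, 0.005, 0.001]
ft_force: [0.1, -0.0, -0.7]
grip_width: 0.0449
```

Run:
```python
from h import *
shift((.423,-.361,.21),90)
tray('t6.png');a=cv2.imread('pics/t6.png');b=cv2.imread('pics/t4.png')
print(cv2.absdiff(a,b)[205:345,405:440].mean())
a=a[140:380,180:520];cv2.imwrite('pics/t6c.png',cv2.resize(a,None,fx=2,fy=2))
```

```text
t 39.1 tcp [ 0.5818 -0.0559  0.2191] yaw 0.2 F [ 0.1 -0.  -0.7] w 0.0449 q [-0.1   0.41  0.18  1.33 -0.    1.47]
shift cm [-16.02  30.45   0.78] roll -89.8
tray area 7690 corners [[0.612, -0.273], [0.622, -0.448], [0.354, -0.45], [0.344, -0.281]] centre [ 0.483  -0.3629  0.03  ]
7.164285714285715
```

View pics/t6c.png

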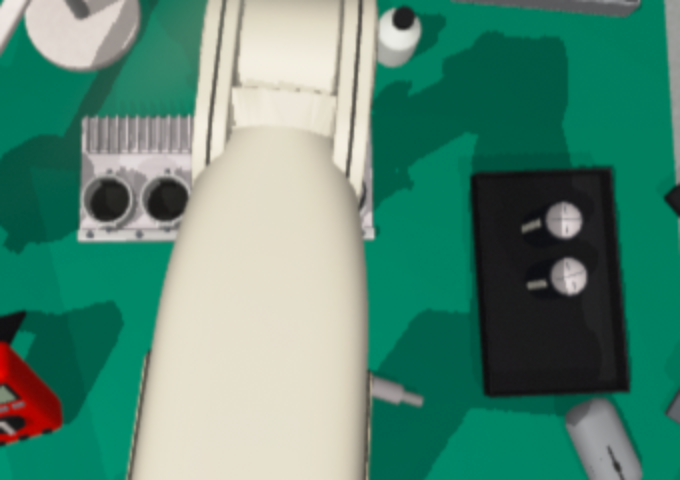

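>>> play_rows --motion '[{"fingers": 1,"translation": [-1,2.3,0],"roll": -7},{"fingers": 1,"translation": [-2.3,4.6,0],"roll": -14},{"fingers": 1,"translation": [-3.6,7,0],"roll": -21},{"fingers": 1,"translation": [-4.9,9.4,0],"roll": -28},{"fingers": 1,"translation": [-6.2,11.8,0],"roll": -35},{"fingers": 1,"translation": [-7.5,14.2,0],"roll": -42},{"fingers": 1,"translation": [-8.8,16.6,0],"roll": -49},{"fingers": 1,"translation": [-10.1,19,0],"roll": -56},{"fingers": 1,"translation": [-11.4,21.4,0],"roll": -63},{"fingers": 1,"translation": [-12.7,23.8,0],"roll": -70},{"fingers": 1,"translation": [-14,26.2,0],"roll": -77},{"fingers": 1,"translation": [-15.3,28.6,0],"roll": -84},{"fingers": 1,"translation": [-16.2,30.5,0],"roll": -90},{"fingers": 1,"translation": [-16.2,30.5,0],"roll": -90},{"fingers": 1,"translation": [-16.2,30.5,0],"roll": -90}]'

```text
clock: 40.4
eef_pos: [0.417, -0.3615, 0.2117]
tool_rot: [0.707, 0.707, 0.0, -0.001]
ft_force: [0.3, 0.9, -2.1]
grip_width: 0.0447
```

Run:
```python
from h import *
shift((.421,-.361,.0765),90)
tray('t7.png')
```

```text
t 40.4 tcp [ 0.417  -0.3615  0.2117] yaw 90.0 F [ 0.3  0.9 -2.1] w 0.0447 q [-0.71  0.36  0.08  1.3   0.   -0.72]
shift cm [ 0.03  0.42 13.52] roll 0.0
tray area 7953 corners [[0.611, -0.274], [0.623, -0.494], [0.356, -0.493], [0.345, -0.281]] centre [ 0.4841 -0.3857  0.03  ]
```

>>> play_rows --motion '[{"fingers": 1,"translation": [0,0.3,3.5],"roll": 0},{"fingers": 1,"translation": [0,0.3,7],"roll": 0},{"fingers": 1,"translation": [0,0.3,10],"roll": 0},{"fingers": 1,"translation": [0,0.3,12],"roll": 0},{"fingers": 1,"translation": [0,0.3,13],"roll": 0},{"fingers": 1,"translation": [0,0.3,13.4],"roll": 0},{"fingers": 1,"translation": [0,0.3,13.4],"roll": 0},{"fingers": 1,"translation": [0,0.3,13.4],"roll": 0}]'

```text
clock: 41.12
eef_pos: [0.4224, -0.3615, 0.0805]
tool_rot: [0.705, 0.709, 0.0, 0.001]
ft_force: [0.7, -0.5, -0.8]
grip_width: 0.0444
```

>>> play_rows --motion '[{"fingers": 0.2,"translation": [0,0,0],"roll": 0},{"fingers": -0.2,"translation": [0,0,0],"roll": 0},{"fingers": -1,"translation": [0,0,0],"roll": 0},{"fingers": -1,"translation": [0,0,0],"roll": 0},{"fingers": -1,"translation": [0,0,0],"roll": 0},{"fingers": -1,"translation": [0,0,0],"roll": 0},{"fingers": -1,"translation": [0,0,-3],"roll": 0},{"fingers": -1,"translation": [0,0,-7],"roll": 0},{"fingers": -1,"translation": [0,0,-11],"roll": 0},{"fingers": -1,"translation": [0,0,-15],"roll": 0},{"fingers": -1,"translation": [0,0,-19],"roll": 0},{"fingers": -1,"translation": [0,0,-23],"roll": 0},{"fingers": -1,"translation": [0,0,-25],"roll": 0}]'

```text
clock: 42.2
eef_pos: [0.4221, -0.362, 0.3353]
tool_rot: [0.706, 0.709, 0.0, 0.004]
ft_force: [0.4, 0.5, 0.8]
grip_width: 0.0855
```

Run:
```python
from h import *
snap('top','t8.png')
# post top located in t3 (magnifier parked): px ~ (97,279)? 
a=cv2.imread('pics/t8.png')[130:350,60:140];print(cv2.absdiff(a,cv2.imread('pics/t3.png')[130:350,60:140]).mean())
g=cv2.imread('pics/t8.png')
b=np.hstack([cv2.resize(g[200:300,70:180],None,fx=3.4,fy=3.4),cv2.resize(g[190:350,400:520],None,fx=2.125,fy=2.125)]) ;cv2.imwrite('pics/t8c.png',b);print(b.shape)
shift((.479,.358,.33),94)
```

```text
6.354166666666667
(340, 629, 3)
t 42.2 tcp [ 0.4229 -0.3627  0.3379] yaw 90.2 F [ 1.3 -0.9  3.5] w 0.0855 q [-0.71  0.33  0.37  1.59 -0.   -0.71]
shift cm [72.05  5.89  0.23] roll -3.8
```

View pics/t8c.png

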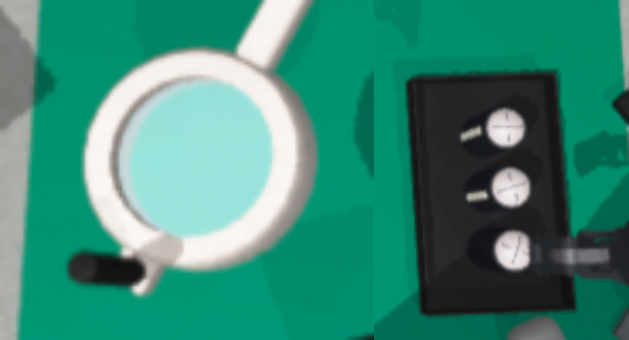

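Run:
```python
from h import *
print(unproj('t8.png',95.3,278.8,.266), unproj('t8.png',70+200/3.4,200+158/3.4,.213))
```

```text
[0.47791406 0.35719157 0.266     ] [0.54301628 0.32116746 0.213     ]
```

>>> play_rows --motion '[{"fingers": -1,"translation": [2,0.1,0],"roll": 0},{"fingers": -1,"translation": [5.5,0.4,0],"roll": 0},{"fingers": -1,"translation": [9.5,0.7,0],"roll": 0},{"fingers": -1,"translation": [13.5,1,0],"roll": 0},{"fingers": -1,"translation": [17.5,1.4,0],"roll": 0},{"fingers": -1,"translation": [21.5,1.7,0],"roll": 0},{"fingers": -1,"translation": [25.5,2,0],"roll": 0},{"fingers": -1,"translation": [29.5,2.4,0],"roll": 0},{"fingers": -1,"translation": [33.5,2.7,0],"roll": 0},{"fingers": -1,"translation": [37.5,3,0],"roll": 0},{"fingers": -1,"translation": [41.5,3.4,0],"roll": 0},{"fingers": -1,"translation": [45.5,3.7,0],"roll": -1},{"fingers": -1,"translation": [49.5,4,0],"roll": -2},{"fingers": -1,"translation": [53.5,4.4,0],"roll": -3},{"fingers": -1,"translation": [57.5,4.7,0],"roll": -4},{"fingers": -1,"translation": [61.5,5,0],"roll": -4},{"fingers": -1,"translation": [65.5,5.4,0],"roll": -4},{"fingers": -1,"translation": [69.5,5.7,0],"roll": -4},{"fingers": -1,"translation": [72,5.9,0],"roll": -4},{"fingers": -1,"translation": [72,5.9,0],"roll": -4}]'

```text
clock: 43.92
eef_pos: [0.4766, 0.3639, 0.3269]
tool_rot: [0.678, 0.735, -0.001, -0.001]
ft_force: [-0.5, -0.5, -0.5]
grip_width: 0.0853
```

Run:
```python
from h import *
shift((.479,.358,.2385),94)
```

```text
t 43.9 tcp [0.4766 0.3639 0.3269] yaw 94.6 F [-0.5 -0.5 -0.5] w 0.0853 q [0.65 0.44 0.5  1.63 0.   0.57]
shift cm [-0.61  0.21  8.84] roll 0.6
```

>>> play_rows --motion '[{"fingers": -1,"translation": [-0.6,0.2,0],"roll": 0},{"fingers": -1,"translation": [-0.6,0.2,3],"roll": 0},{"fingers": -1,"translation": [-0.6,0.2,6],"roll": 0},{"fingers": -1,"translation": [-0.6,0.2,8.8],"roll": 0},{"fingers": -1,"translation": [-0.6,0.2,8.8],"roll": 0},{"fingers": 1,"translation": [-0.6,0.2,8.8],"roll": 0},{"fingers": 1,"translation": [-0.6,0.2,8.8],"roll": 0},{"fingers": 1,"translation": [-0.6,0.2,8.8],"roll": 0},{"fingers": 1,"translation": [-0.6,0.2,8.8],"roll": 0},{"fingers": 1,"translation": [-0.6,0.2,8.8],"roll": 0},{"fingers": 1,"translation": [-0.6,0.2,8.8],"roll": 0},{"fingers": 1,"translation": [-0.6,0.2,8.8],"roll": 0},{"fingers": 1,"translation": [-0.6,0.2,8.8],"roll": 0}]'

```text
clock: 45.0
eef_pos: [0.4799, 0.3542, 0.2432]
tool_rot: [0.68, 0.733, 0.002, -0.0]
ft_force: [-2.8, 1.7, 5.8]
grip_width: 0.0163
```

```bash
python3 - <<'E'
from h import *
# final angle: lens direction from pivot toward bank mid
p=np.array([.8114,.1918]);d=np.array([.5772,.012])-p;print(np.hypot(*d),np.degrees(np.arctan2(d[1],d[0]))%360)
E
python3 sw.py 217.5 24
```

```text
0.2952586662572328 217.51416661551883
t 45.0 tcp [0.4799 0.3542 0.2432] yaw 94.3 F [-2.8  1.7  5.8] w 0.0163 q [0.64 0.43 0.27 1.41 0.   0.56]
r 0.369148546933315 ang 153.89736769195338
[-1.3 -1.3]
[-2.8 -2. ]
[-4.4 -2.7]
[-6.  -3.3]
[-7.7 -3.9]
[-9.3 -4.4]
[-11.   -4.8]
[-12.7  -5.1]
[-14.4  -5.3]
[-16.1  -5.5]
[-17.9  -5.5]
[-19.6  -5.5]
[-21.3  -5.5]
[-23.   -5.3]
[-24.8  -5.1]
[-26.5  -4.7]
[-28.1  -4.3]
[-29.8  -3.9]
[-31.4  -3.3]
[-33.1  -2.7]
[-34.6  -2. ]
[-36.2  -1.2]
[-37.7  -0.4]
[-39.2   0.6]
```

>>> play_rows --motion '[{"fingers": 1,"translation": [-1.3,-0.8,0],"roll": 0},{"fingers": 1,"translation": [-2.8,-1.6,0],"roll": 0},{"fingers": 1,"translation": [-4.4,-2.3,0],"roll": 0},{"fingers": 1,"translation": [-6,-2.9,0],"roll": 0},{"fingers": 1,"translation": [-7.7,-3.5,0],"roll": 0},{"fingers": 1,"translation": [-9.3,-4.0,0],"roll": 0},{"fingers": 1,"translation": [-11,-4.4,0],"roll": 0},{"fingers": 1,"translation": [-12.7,-4.7,0],"roll": 0},{"fingers": 1,"translation": [-14.4,-5.0,0],"roll": 0},{"fingers": 1,"translation": [-16.1,-5.2,0],"roll": 0},{"fingers": 1,"translation": [-17.9,-5.3,0],"roll": 0},{"fingers": 1,"translation": [-17.9,-5.3,0],"roll": 0}]'

```text
clock: 46.0
eef_pos: [0.4406, 0.1687, 0.243]
tool_rot: [0.681, 0.732, 0.001, 0.001]
ft_force: [-2.1, -0.9, 6.3]
grip_width: 0.0166
```

```bash
python3 sw.py 217.5 13
```

```text
t 46.0 tcp [0.4406 0.1687 0.243 ] yaw 94.1 F [-2.1 -0.9  6.3] w 0.0166 q [ 0.37  0.18 -0.07  1.31 -0.    0.29]
r 0.3715230346465667 ang 183.56482442175022
[-1.7 -0.2]
[-3.4 -0.1]
[-5.1  0. ]
[-6.8  0.3]
[-8.5  0.6]
[-10.1   1. ]
[-11.7   1.5]
[-13.4   2.1]
[-14.9   2.7]
[-16.5   3.4]
[-18.    4.2]
[-19.5   5. ]
[-20.9   5.9]
```

>>> play_rows --motion '[{"fingers": 1,"translation": [-1.7,0,0],"roll": 0},{"fingers": 1,"translation": [-3.4,0,0],"roll": 0},{"fingers": 1,"translation": [-5.1,0.1,0],"roll": 0},{"fingers": 1,"translation": [-6.8,0.3,0],"roll": 0},{"fingers": 1,"translation": [-8.5,0.6,0],"roll": 0},{"fingers": 1,"translation": [-10.1,1.0,0],"roll": 0},{"fingers": 1,"translation": [-11.7,1.5,0],"roll": 0},{"fingers": 1,"translation": [-13.4,2.1,0],"roll": 0},{"fingers": 1,"translation": [-14.9,2.7,0],"roll": 0},{"fingers": 1,"translation": [-16.5,3.4,0],"roll": 0},{"fingers": 1,"translation": [-18,4.2,0],"roll": 0},{"fingers": 1,"translation": [-19.5,5.0,0],"roll": 0},{"fingers": 1,"translation": [-20.9,5.9,0],"roll": 0},{"fingers": 1,"translation": [-20.9,5.9,0],"roll": 0},{"fingers": 1,"translation": [-20.9,5.9,0],"roll": 0}]'

```text
clock: 47.25
eef_pos: [0.516, -0.0346, 0.243]
tool_rot: [0.681, 0.732, 0.001, 0.002]
ft_force: [0.4, -1.5, 6.2]
grip_width: 0.017
```

```bash
python3 sw.py 217.5 1
```

```text
t 47.2 tcp [ 0.516  -0.0346  0.243 ] yaw 94.2 F [ 0.4 -1.5  6.2] w 0.0170 q [-0.07  0.27  0.04  1.34 -0.   -0.14]
r 0.37223947483026004 ang 217.46825862267508
[-0.1 -0.1]
```

Release, rise, retreat toward the start side, then look.

>>> play_rows --motion '[{"fingers": -1,"translation": [0,0,0],"roll": 0},{"fingers": -1,"translation": [0,0,0],"roll": 0},{"fingers": -1,"translation": [0,0,0],"roll": 0},{"fingers": -1,"translation": [0,0,0],"roll": 0},{"fingers": -1,"translation": [0,0,0],"roll": 0},{"fingers": -1,"translation": [0,0,-3],"roll": 0},{"fingers": -1,"translation": [0,0,-7],"roll": 0},{"fingers": -1,"translation": [0,0,-10],"roll": 0},{"fingers": -1,"translation": [-4,-2,-10],"roll": 0},{"fingers": -1,"translation": [-8,-4,-10],"roll": 0},{"fingers": -1,"translation": [-12,-6,-10],"roll": 0},{"fingers": -1,"translation": [-16,-8,-10],"roll": 0},{"fingers": -1,"translation": [-20,-10,-10],"roll": 0},{"fingers": -1,"translation": [-24,-12,-10],"roll": 0},{"fingers": -1,"translation": [-28,-14,-10],"roll": 0},{"fingers": -1,"translation": [-30,-16,-10],"roll": 0},{"fingers": -1,"translation": [-30,-16,-10],"roll": 0},{"fingers": -1,"translation": [-30,-16,-10],"roll": 0}]'

```text
clock: 48.75
eef_pos: [0.3754, -0.3464, 0.3409]
tool_rot: [0.682, 0.731, -0.0, -0.0]
ft_force: [-0.0, 1.1, -0.0]
grip_width: 0.0856
```

Run:
```python
from h import *
shift(None);snap('top','t9.png');snap('scene','s9.png')
a=cv2.imread('pics/t9.png');b=cv2.imread('pics/s9.png')
cv2.imwrite('pics/t9c.png',cv2.resize(a[90:350,140:520],None,fx=2.1,fy=2.1))
```

```text
t 48.8 tcp [ 0.3754 -0.3464  0.3409] yaw 93.9 F [-0.   1.1 -0. ] w 0.0856 q [-0.75  0.25  0.26  1.58 -0.   -0.81]
```

View pics/t9c.png

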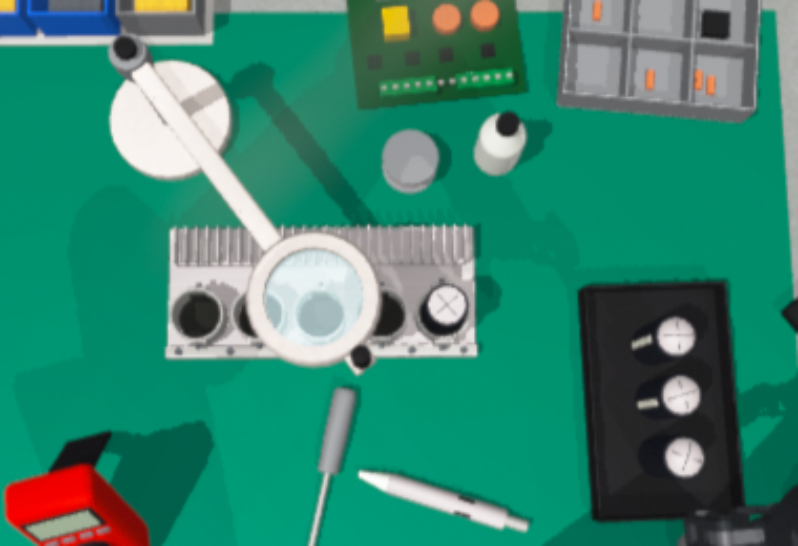

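View pics/s9.png

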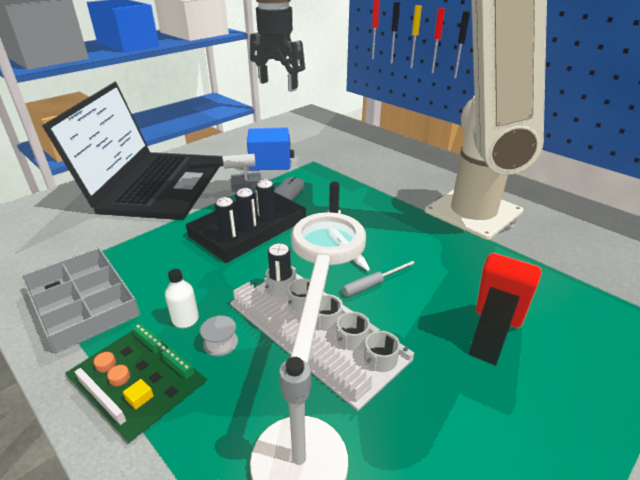

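Run:
```python
from h import *
print(unproj('t9.png',289.5,232.4,.213));print(bot.job_done())
```

```text
[0.56898327 0.00844379 0.213     ]
the job is handed in; nothing more can be done
None
```

The job is done and handed in at about 49 s of the 210 s allowed; the hand-in gave no verdict.

- **Magnifier out:** I swung it well clear to the left before touching the bank.
- **Capacitors:** I twisted the three domed ones loose and stood them in the scrap tray. The wrist carried at most about 21 N downward at my checks while I drew them. The flat-topped one, at the right end of the row, stayed seated.
- **Magnifier back:** I swung it back over the bank and let go, then moved the arm away.

**Last checks:**
- **Cans:** the final pictures show all three standing in the tray and the sound one in its clamp.
- **Bank and bystanders:** the bank is down in its original place. The multimeter and bottle are still standing.
- **Lens:** I measure its centre about 9 mm from the middle of the bank. Nearly all of that is along the boom, where the swing can't correct it. The camera calibration is only good to about 2 mm.
- **Tray:** it was found about 2 cm nearer the robot after the first can was placed. I saw this in a picture and moved the remaining two placements to match.
- **Other readings:** nothing disagreed, and I saw no grip slip.

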